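# Gauge and sort stick ferrules

## Task

Spindle blanks have been left lying over the ferrule tray: first clear them all into the plywood box, lying flat. Then gauge the batch: load every brass ferrule from the tray onto the gauge bar, one to a pin, each slid down as far as it will go, and when they are all on, unload those that went right down into the green tray and those that stuck on the shoulder into the red tray, each resting on the tray's floor. Leave the chisel, the bowl and the goblet alone.

Things in the scene. Friction and masses are not known exactly. Their poses are not given: they have to be found in the camera images.
- ferrule1_mid (a point): closed-end brass ferrule: a plain cup, outside 34 mm in diameter and 38 mm tall, standing mouth down, closed end up, about 120 g. Its bore, 33 mm deep, is either 22 mm (fits the gauge pins) or 16 mm (too tight); this differs between ferrules and cannot be seen from outside. Site: on its axis half-way up, 19 mm above the mouth, z to the closed end. May be absent (None)
- ferrule2_mid (a point): closed-end brass ferrule: a plain cup, outside 34 mm in diameter and 38 mm tall, standing mouth down, closed end up, about 120 g. Its bore, 33 mm deep, is either 22 mm (fits the gauge pins) or 16 mm (too tight); this differs between ferrules and cannot be seen from outside. Site: on its axis half-way up, 19 mm above the mouth, z to the closed end. May be absent (None)
- ferrule3_mid (a point): closed-end brass ferrule: a plain cup, outside 34 mm in diameter and 38 mm tall, standing mouth down, closed end up, about 120 g. Its bore, 33 mm deep, is either 22 mm (fits the gauge pins) or 16 mm (too tight); this differs between ferrules and cannot be seen from outside. Site: on its axis half-way up, 19 mm above the mouth, z to the closed end. May be absent (None)
- ferrule4_mid (a point): closed-end brass ferrule: a plain cup, outside 34 mm in diameter and 38 mm tall, standing mouth down, closed end up, about 120 g. Its bore, 33 mm deep, is either 22 mm (fits the gauge pins) or 16 mm (too tight); this differs between ferrules and cannot be seen from outside. Site: on its axis half-way up, 19 mm above the mouth, z to the closed end. May be absent (None)
- ferrule5_mid (a point): closed-end brass ferrule: a plain cup, outside 34 mm in diameter and 38 mm tall, standing mouth down, closed end up, about 120 g. Its bore, 33 mm deep, is either 22 mm (fits the gauge pins) or 16 mm (too tight); this differs between ferrules and cannot be seen from outside. Site: on its axis half-way up, 19 mm above the mouth, z to the closed end. May be absent (None)
- blank1_mid (a point): square hardwood spindle blank, 210 mm long and 28 x 28 mm in section, pale with red waxed ends, about 130 g; the point is its centre, x along its length, z up. At the start it lies flat across the ferrule tray along the tray's x, its ends on the tray's two end walls, about 40 mm to one side of the tray's middle
- blank2_mid (a point): square hardwood spindle blank, 210 mm long and 28 x 28 mm in section, dark with green waxed ends, about 130 g; the point is its centre, x along its length, z up. At the start it lies flat across the ferrule tray along the tray's x, its ends on the tray's two end walls, about 40 mm to one side of the tray's middle
- blank3_mid (a point): square hardwood spindle blank, 210 mm long and 28 x 28 mm in section, mid-brown with yellow waxed ends, about 130 g; the point is its centre, x along its length, z up. At the start it lies crosswise on top of the other two, so it comes off first
- tray_floor (a point): grey steel ferrule tray, 190 x 190 mm outside, floor and walls 5 mm; fixed. The end walls at -x and +x rise 50 mm over the bench (the blanks lie across them); the side walls at -y and +y only 18 mm, so fingers that close along y can straddle them. Site: middle of the inner floor, z up. The ferrules stand on this floor, under the blanks, in no known order, 50 mm or more between centres
- rack_floor (a point): shallow plywood box for spindle blanks, 252 mm (its x) by 198 mm (its y) outside, 34 mm high, walls and floor 8 mm; fixed. Site: middle of its inner floor, z up. It takes the three blanks side by side, each lying along x
- pin1 (a point): first of four upright steel pins in a row on the gauge bar (dark wood, 250 x 80 mm at the foot, with a flat steel top 236 x 62 mm, 26 mm above the bench; fixed). Site: where the pin's axis meets the flat top; x along the row, z up. A ferrule that fits slides down until its mouth meets the flat top (centre 19 mm above the point); a tight one stops on the pin's shoulder, its mouth about 15 mm above the flat top
- pin2 (a point): second pin, 58 mm along the row from the first, all four alike: 19 mm in diameter for the lowest 14 mm, then a 45-degree shoulder narrows it over 3 mm to a pilot of 13 mm diameter that runs to 26 mm, and a tapered nose ends 5 mm across at the tip, 32 mm above the flat top
- pin3 (a point): third pin, 58 mm on
- pin4 (a point): fourth pin, 58 mm on, at the far end of the row
- green_tray_floor (a point): green plastic tray for ferrules that fit, 130 x 130 mm outside, 18 mm high, walls and floor 4 mm; fixed. Site: middle of its inner floor, x and y along its sides, z up
- red_tray_floor (a point): red plastic tray for ferrules that are too tight, otherwise the same as the green one. The two trays may stand in either place
- chisel_mid (a point): bystander: skew chisel, 275 mm long, with a wooden handle, lying on the bench beyond the ferrule tray; point on its axis, 14 mm up
- bowl: bystander: blue plastic bowl, 130 mm across and 42 mm high; origin under its middle
- goblet: bystander: small turned wooden goblet, 54 mm across and 78 mm tall; origin under its foot
Not all that is in view belongs to the job. What is shaped like the part that bears ferrule4_mid but pink is not meant. Leave any pink look-alike of the part that bears blank2_mid alone.

How it is judged:
By the outcome, as a careful person would: the job done as asked, in the order asked, and still so for the second after the job is handed in, with the robot touching nothing.
Of ferrule1, ferrule2, ferrule3, ferrule4, ferrule5 only 3 to 4 are there at a start; the rules pass over those that are not, and their reading is None.
At some moment in a run one of ferrule1, ferrule2, ferrule3, ferrule4, ferrule5 may be knocked a few centimetres aside while the robot is not near it.
It also fails if it takes over 210 s, if anything falls off the work surface, if the arm or the gripper's body presses on something with over 40 N, if the wrist force passes 120 N, or if a joint passes its speed limit or range.

## Robot

A 6-joint arm with a two-finger parallel gripper is mounted at the origin on the work surface. World frame = base frame: x ahead of the robot, y to its left, z up, the work surface at z = 0. Lengths are in mm, angles in rad, forces in N, time in s.
With the tool pointing down it reaches from about 275 to 750 mm from the base axis. Payload 10.2 kg.
Tool frame: the origin (TCP) lies midway between the tips of the shut fingers; the grasp point (between the pads) lies 19 mm behind it (ctrl.grip_depth is the distance from the TCP to the grasp point, in mm); y points along the fingers, x is the direction in which the jaws open and shut, and the axes are right-handed (so a half turn about y gives the same grasp; the last joint's range is limited). The gripper opens to 85 mm and grips with 20 to 120 N. Pads are 22 mm wide; open, the fingers measure 114 mm over their backs; the gripper's body (76 mm by 85 mm) begins 54 mm behind the grasp point. The pads swing forward as they close: fully open they stand 13 mm farther back than shut.
Start: joints at [-1.479, 0.313, 1.498, -0, 1.331, -0.223], TCP at [162.541, -499.211, 203.694] pointing down, gripper open.
Joint ranges: [-2.94, 2.94], [-0.97, 2.17], [0.19, 2.56], [-1.23, 4.37], [0.02, 3.11], [-2.88, 2.88]. Speed limits (rad/s): [2.39, 2.39, 3.01, 3.14, 3.14, 3.14].

## Interface

Orientations are given as a unit quaternion [w, x, y, z].
In Python, from rig import ctrl gives the robot as it stands. The module is installed in compiled form; this text tells all that it offers.
- The arm moves only by the tool drive_tool, never from a script. Its arguments are lists of equal length, an entry for each row: "gripper": the closure, from 0 (fully open) to 1 (shut); "offset": the shift along the tool's x, y, z in m, a list of three; "turn": the turn about the tool's y in degrees. In form: {"gripper": [gripper, ...], "offset": [[tx, ty, tz], ...], "turn": [turn, ...]}. A call has 1 to 20 rows; each row shifts and turns the commanded pose from where the row before left it, along the tool's axes as they then stand; what a row does not reach is not made up. A row lasts 1/12 s, in which the tool goes at most 41.7 mm and 7.16 degrees, less where a joint would pass 70% of its speed; a pose out of reach is approached as far as the arm can. A call is refused whole if a number of a shift passes 0.0417 or a number of a turn 7.16, either way. A call with a gripper value outside its range is refused whole. The fingers move at their own pace and stop on an object; "force" is the grip in N (left out, the last holds). Time passes only in rows, so rows that do not move let the fingers close. It gives the time, the measured TCP pose, the force and the opening at its end, in the units of the state.
- ctrl.sense(): the state, without advancing time (a new reading comes with each control period).
- ctrl.capture(name): name is "scene" or "top"; returns (picture, depth): 384x512x3 uint8, red, green, blue; 384x512 float32, mm along the optical axis (not along the pixel's ray), 0 where there is no reading.
- ctrl.camera_params(name): a dict with "fovy" (degrees; the focal length in pixels is half the picture's height over the tangent of half this angle, whatever the lens; pixels are square), "cx", "cy" (the principal point, pixels), "view" (4x4, takes a point from world to camera coordinates). Camera axes: x right, y down, z forward; pixel columns grow to the right and rows downward; lengths in mm; the calibration is good to about 2 mm. A picture is of the moment at which its call begins. camera_params takes no time and is no camera call.
- ctrl.finish_job(): hands the job in, once; it reports no verdict.
Trained networks look in the newest picture that a camera, given by its name, has taken for a name from the list of things; names that differ only in an ending like _2 or _b are one class to them, and where a whole thing is asked for, a point or a joint stands for the part that bears it (a point fixed in the world has none). Each returns a list of dicts, best first, with "score" (0 to 1); they miss things now and then, are a little off and sometimes report something else, mostly with a low value. They report only what shows in the picture. A call takes as long as a camera call. They do not tell look-alikes from the thing itself.
- ctrl.boxes_of(camera, query): "centre" ([x, y, z] in mm, in the coordinates of the camera as it stood for that picture, good to about 4 mm: the middle of the surface that is visible of it).
- ctrl.regions_of(camera, query): "mask" (384x512 bool, what is visible of it).
- ctrl.pinpoint(camera, query): "centre" ([x, y, z] in mm, in the coordinates of the camera as it stood for that picture, good to about 4 mm: a listed point, or the origin of a listed thing).
The state is a dict: "time_s": time; "joints": joint angles; "dq": joint speeds; "tau": joint torques, N m; "eef_pos": TCP position; "ee_rot": TCP orientation; "force": force on the tool from outside, world axes, zero at the start; "wrist_torque": the same for the moment, N m; "grip_width": opening from 0.0 (shut) to 1.0 (fully open).
Only numpy, scipy, OpenCV 4.12 (cv2) and the standard library are available. Lean on these libraries where they do the work, as an engineer would, in place of code of your own. Each camera call takes 0.05 s, during which the arm holds its last target.

## Working session

There is one attempt and no reset: what is moved stays moved. The work goes in short steps, Python scripts to look and compute and a tool call to move; the robot and the scene stay as the last step left them, time stands still between calls to the robot, and variables do not carry over. Pictures are saved under pics/ and viewed, and the job is handed in when it is done.

Besides the shell and the picture viewer there is one more tool, called after "Emit:" in YAML: its name, and indented under it one key for each argument. drive_tool: Moves the arm, as the interface text tells. Its arguments: {"type":"object","properties":{"gripper":{"type":"array","items":{"type":"number"}},"offset":{"type":"array","items":{"type":"array","items":{"type":"number"}}},"turn":{"type":"array","items":{"type":"number"}},"force":{"type":"number"}},"required":["gripper","offset","turn"]}

```bash
mkdir -p pics; python3 - <<'E'
from rig import ctrl
import cv2, numpy as np
s=ctrl.sense(); print(s)
for n in("scene","top"):
    p,d=ctrl.capture(n); cv2.imwrite(f"pics/{n}0.png",p[:,:,::-1]); np.save(f"{n}0.npy",d)
    c=ctrl.camera_params(n); print(n,c)
E
```

```text
{'time_s': 0.0, 'joints': array([-1.47940920e+00,  3.13441170e-01,  1.49847647e+00, -3.71238289e-05,
        1.33103305e+00, -2.23405979e-01]), 'dq': array([ 0.0007088 ,  0.00090325,  0.0006428 , -0.00154181, -0.00065936,
       -0.00193842]), 'tau': array([ 4.09718472e-03, -4.12261999e+01, -2.59739292e+01,  4.84710802e-05,
        4.09110085e-03,  1.68258043e-05]), 'eef_pos': array([ 162.49599855, -498.8837772 ,  203.12480787]), 'ee_rot': array([ 0.57254756, -0.57184203,  0.41576896, -0.41511703]), 'force': array([ 0.40697356,  0.40450796, -0.35806701]), 'wrist_torque': array([ 0.00575255,  0.01099904, -0.01193663]), 'grip_width': 1.000876657671547}
scene {'fovy': 57.00925178173515, 'cx': 251.55761684868418, 'cy': 185.83221208074704, 'view': array([[-2.47178375e-01,  9.68961046e-01, -4.16434284e-03,
         1.16474032e+02],
       [ 7.22152108e-01,  1.81349418e-01, -6.67539303e-01,
        -2.92141088e+02],
       [-6.46064380e-01, -1.68008569e-01, -7.44562917e-01,
         1.24142631e+03],
       [ 0.00000000e+00,  0.00000000e+00,  0.00000000e+00,
         1.00000000e+00]])}
top {'fovy': 56.79324706148397, 'cx': 262.37926926169484, 'cy': 189.0523700478484, 'view': array([[ 1.36824224e-01, -9.90587501e-01, -3.94145336e-03,
        -3.73558966e+01],
       [-9.64947872e-01, -1.32381119e-01, -2.26607245e-01,
         5.13411731e+02],
       [ 2.23952531e-01,  3.48086575e-02, -9.73978245e-01,
         9.31525072e+02],
       [ 0.00000000e+00,  0.00000000e+00,  0.00000000e+00,
         1.00000000e+00]])}
```

View pics/scene0.png

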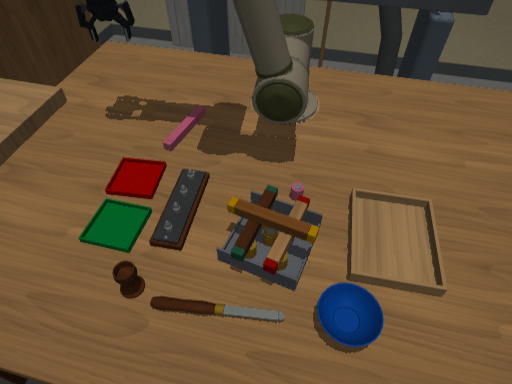

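View pics/top0.png

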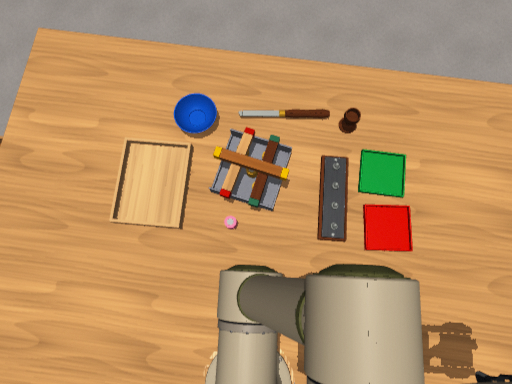

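```bash
cat > h.py <<'E'
from rig import ctrl
import cv2, numpy as np
from scipy.spatial.transform import Rotation as R
def cam(n):
    c=ctrl.camera_params(n); f=192/np.tan(np.radians(c['fovy']/2)); return f,c['cx'],c['cy'],np.array(c['view'])
def c2w(n,p):
    V=cam(n)[3]; return (np.linalg.inv(V)@np.append(p,1))[:3]
def px2w(n,u,v,z=None,d=None):
    "pixel to world on plane z, or with depth"
    f,cx,cy,V=cam(n); r=np.stack([(np.asarray(u)-cx)/f,(np.asarray(v)-cy)/f,np.ones(np.shape(u))],-1).astype(float)
    I=np.linalg.inv(V); o=I[:3,3]; w=r@I[:3,:3].T
    t=d if d is not None else (z-o[2])/w[...,2]
    return o+w*np.asarray(t)[...,None]
def w2px(n,P):
    f,cx,cy,V=cam(n); q=np.asarray(P)@V[:3,:3].T+V[:3,3]
    return np.stack([q[...,0]/q[...,2]*f+cx,q[...,1]/q[...,2]*f+cy],-1)
def cloud(n,d):
    v,u=np.mgrid[:384,:512]; return px2w(n,u,v,d=d)
def axes(s=None):
    s=s or ctrl.sense(); q=s['ee_rot']; return R.from_quat([q[1],q[2],q[3],q[0]]).as_matrix()
def plan(target,jawdir_deg=None,s=None):
    "tool-frame offset mm to TCP target; turn deg to get jaw axis along world angle (mod 180)"
    s=s or ctrl.sense(); M=axes(s); e=np.array(target)-s['eef_pos']
    out=dict(off=np.round(M.T@e,1), pos=np.round(s['eef_pos'],1), jaw=round(np.degrees(np.arctan2(M[1,0],M[0,0])),1))
    if jawdir_deg is not None:
        # turn about tool y (down): +turn rotates clockwise from above
        d=(jawdir_deg-out['jaw']+90)%180-90; out['turn']=round(-d*np.sign(-M[2,1]) if True else 0,1)
    return out
def snap(tag,cams=("scene","top")):
    r={}
    for n in cams:
        p,d=ctrl.capture(n); cv2.imwrite(f"pics/{n}_{tag}.png",p[:,:,::-1]); np.save(f"{n}_{tag}.npy",d); r[n]=(p,d)
    return r
E
python3 - <<'E'
from h import *
np.set_printoptions(precision=1,suppress=True)
print(axes())
for q in ["tray_floor","rack_floor","pin1","pin2","pin3","pin4","green_tray_floor","red_tray_floor","blank1_mid","blank2_mid","blank3_mid","ferrule1_mid","chisel_mid","bowl","goblet"]:
    for n in("scene","top"):
        for r in ctrl.pinpoint(n,q)[:6]:
            print(q,n,round(r['score'],2),c2w(n,r['centre']), w2px(n,c2w(n,r['centre'])))
E
```

```text
[[ 0.3 -0.   1. ]
 [-1.   0.   0.3]
 [-0.  -1.   0. ]]
tray_floor scene 0.59 [575.3  70.6   4.8] [269.2 240.8]
tray_floor top 0.72 [576.9  79.1   2.4] [250.1 170.9]
rack_floor scene 0.95 [499.2 356.    6.9] [391.5 238.9]
rack_floor top 0.55 [500.9 358.    7.5] [152.8 182.6]
pin1 scene 0.97 [ 499.5 -173.2   25.6] [185.  193.5]
pin1 scene 0.93 [ 557.8 -170.2   27.2] [177.5 210.3]
pin1 scene 0.81 [ 438.6 -178.9   26.7] [191.2 176.4]
pin1 scene 0.64 [726.4 266.    1.3] [346.3 322. ]
pin1 scene 0.63 [ 616.6 -169.    29.1] [168.4 228.7]
pin1 top 0.87 [ 497.8 -174.    22.5] [333.4 206.9]
pin1 top 0.67 [ 444.4 -174.5   27.9] [332.2 225.1]
pin1 top 0.6 [ 614.5 -167.3   24.9] [334.9 167.5]
pin1 top 0.59 [ 557.  -170.2   25.4] [334.2 186.5]
pin2 scene 0.97 [ 499.5 -173.2   25.6] [185.  193.5]
pin2 scene 0.93 [ 557.8 -170.2   27.2] [177.5 210.3]
pin2 scene 0.81 [ 438.6 -178.9   26.7] [191.2 176.4]
pin2 scene 0.64 [726.4 266.    1.3] [346.3 322. ]
pin2 scene 0.63 [ 616.6 -169.    29.1] [168.4 228.7]
pin2 top 0.87 [ 497.8 -174.    22.5] [333.4 206.9]
pin2 top 0.67 [ 444.4 -174.5   27.9] [332.2 225
[... 1630 characters left out ...]
lank2_mid scene 0.62 [565.3  31.9  63.7] [254.7 219.9]
blank2_mid top 0.76 [567.   33.7  64.7] [264.7 170.2]
blank3_mid scene 0.62 [573.   72.3  91.7] [271.5 218.7]
blank3_mid scene 0.27 [ 462.  -331.6    2.8] [138.4 178.6]
blank3_mid top 0.73 [576.1  75.5  89.5] [250.1 162.6]
chisel_mid scene 0.88 [770.3   0.8  11.4] [216.4 309.3]
chisel_mid top 0.68 [771.9  -0.6  11.1] [284.7 113.1]
chisel_mid top 0.42 [ 616.5 -169.2   27.4] [335.8 166.7]
bowl scene 0.63 [725.1 264.3   0.5] [345.4 321.3]
bowl top 0.76 [720.  266.3   2.9] [196.9 118.8]
goblet scene 0.75 [ 763.2 -194.2   -0.9] [133.8 287.3]
goblet top 0.73 [723.  266.5  -1.7] [197.3 118.6]
goblet top 0.56 [ 764.4 -193.5   -0.1] [346.3 124.7]
```

```bash
python3 - <<'E'
from h import *
np.set_printoptions(precision=1,suppress=True)
import glob
for n in("scene","top"):
    d=np.load(f"{n}0.npy"); p=cv2.imread(f"pics/{n}0.png"); P=cloud(n,d)
    # bench z check
    print(n,'bench z', [P[v,u] for u,v in ((330,150),(300,300) if n=="scene" else (300,280))])
    hsv=cv2.cvtColor(p,cv2.COLOR_BGR2HSV)
    def rect(m,name):
        m=m&(d>0); Q=P[m][:,:2].astype(np.float32)
        (c,wh,a)=cv2.minAreaRect(Q); print(n,name,m.sum(),np.array(c),np.array(wh),round(a,1),'z',np.percentile(P[m][:,2],[5,50,95]))
    H,S,V=hsv[...,0],hsv[...,1],hsv[...,2]
    for name,lo in(("green",(H>50)&(H<75)&(S>150)&(V>90)),("red",((H<4)|(H>176))&(S>200)&(V>110))):
        nn,l,st,_=cv2.connectedComponentsWithStats(lo.astype(np.uint8)); k=1+np.argmax(st[1:,4]); rect(l==k,name)
    for q in("tray_floor","rack_floor","pin1"):
        pass
for n in("scene","top"):
    p=cv2.imread(f"pics/{n}0.png")
    x0,y0=(60,90) if n=="scene" else (100,90)
    w=(400,260) if n=="scene" else (330,170)
    k=2
    cv2.imwrite(f"pics/{n}0z.png",cv2.resize(p[y0:y0+w[1],x0:x0+w[0]],None,fx=k,fy=k,interpolation=cv2.INTER_CUBIC))
E
```

```text
scene bench z [array([207.8, 179.5,  -0.5]), array([702.6, 166.4,   0.5])]
scene green 1714 [ 623.9 -308.4] [125.6 125.6] 0.6 z [ 2.5  4.6 16.4]
scene red 1242 [ 463.5 -333.4] [127.4 126.8] 6.5 z [ 2.7  4.7 17.9]
top bench z [array([ 675.3, -151.4,    0.9]), array([287.5, -54.6, 496.1])]
top green 1739 [ 621.6 -308.5] [129.2 130.3] 90.0 z [-0.2  3.1 16.8]
top red 2032 [ 462.2 -332.9] [128.7 130. ] 6.4 z [-0.2  3.1 16.7]
```

View pics/scene0z.png

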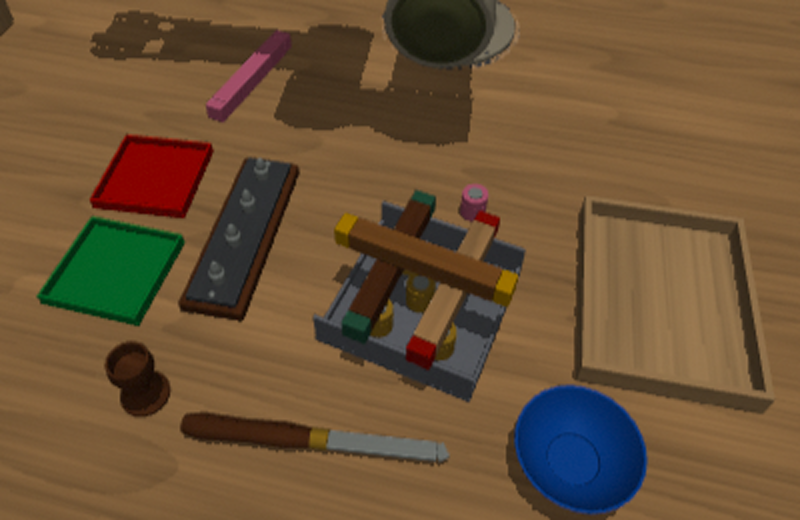

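View pics/top0z.png

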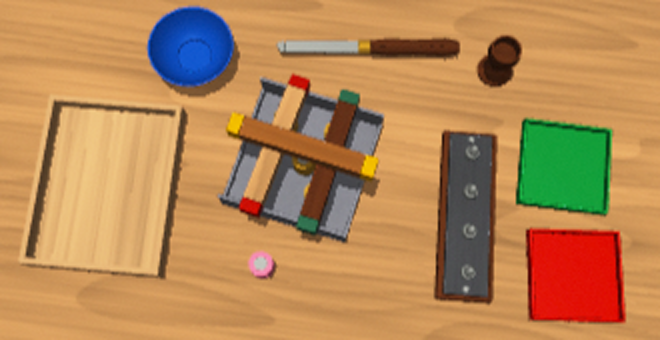

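```bash
python3 - <<'E'
from h import *
np.set_printoptions(precision=1,suppress=True)
for n in("scene","top"):
    d=np.load(f"{n}0.npy"); P=cloud(n,d)
    near=(abs(P[...,0]-576)<140)&(abs(P[...,1]-75)<150)
    for name,lo,hi in(("b3",95,110),("b12",69,85),("tray+",44,58)):
        m=near&(P[...,2]>lo)&(P[...,2]<hi)
        nn,l,st,_=cv2.connectedComponentsWithStats(m.astype(np.uint8))
        for k in range(1,nn):
            if st[k,4]<25: continue
            Q=P[l==k]; c,wh,a=cv2.minAreaRect(Q[:,:2].astype(np.float32)); print(n,name,st[k,4],np.array(c),np.array(wh),round(a,1),'z',np.median(Q[:,2]))
    # box: boundary
    m=(abs(P[...,0]-500)<170)&(abs(P[...,1]-356)<140)&(P[...,2]>26)&(P[...,2]<42)&(P[...,1]>230)
    nn,l,st,_=cv2.connectedComponentsWithStats(m.astype(np.uint8));k=1+np.argmax(st[1:,4]);Q=P[l==k];c,wh,a=cv2.minAreaRect(Q[:,:2].astype(np.float32)); print(n,'rack',st[k,4],np.array(c),np.array(wh),round(a,1))
    m=(abs(P[...,0]-528)<150)&(abs(P[...,1]+172)<60)&(P[...,2]>20)
    Q=P[m];c,wh,a=cv2.minAreaRect(Q[:,:2].astype(np.float32)); print(n,'bar',m.sum(),np.array(c),np.array(wh),round(a,1))
E
```

```text
scene b3 1204 [573.3  71.7] [209.7  30.6] 79.8 z 105.7103227015482
scene b12 270 [497.8  46.1] [28.8 70.6] 79.1 z 78.26796861459457
scene b12 297 [511.7 125.9] [28.5 72. ] 78.0 z 77.96518735315226
scene b12 1158 [630.3  62.4] [205.4  94.5] 80.3 z 78.23168043149087
scene tray+ 32 [469.6  11.6] [30.5  6.6] 79.5 z 48.90499795928571
scene tray+ 62 [486.4  85.7] [48.3 20.5] 80.6 z 49.5462143062972
scene tray+ 53 [497.2 161.7] [12.7 41.4] 3.2 z 48.90283406098979
scene tray+ 33 [572.6  71.7] [14.5 21. ] 12.6 z 44.93613870002639
scene tray+ 225 [666.   57.6] [189.4  22.5] 80.2 z 50.0278942319577
scene rack 1608 [499.3 354.9] [255.5 199.8] 2.9
scene bar 1856 [ 529. -173.] [242.8  77.2] 3.7
top b3 822 [572.9  73.4] [209.1  29.5] 79.2 z 104.80293627966387
top b12 275 [642.2  99.3] [28.  81.4] 78.1 z 76.86208001403088
top b12 278 [627.7  24.7] [27.6 82.6] 80.1 z 77.03781231509436
top b12 354 [521.9 125.4] [29.8 93.5] 79.1 z 76.96878091907814
top b12 351 [507.5  45.2] [29.  92.4] 79.2 z 76.62775156477448
top tray+ 29 [677.9 132.4] [40.6  5.3] 80.4 z 48.55191390204311
top tray+ 36 [664.9  58.5] [44.6  8.6] 81.8 z 48.24105392172123
top tray+ 28 [652.6 -12.9] [38.9  5.4] 83.8 z 48.67162102445826
top tray+ 39 [484.6  93.8] [51.5  9.7] 84.0 z 48.40935598827707
top tray+ 28 [470.4  18.2] [38.5  5.1] 79.8 z 48.91208938861496
top rack 1011 [499.6 356.7] [253.  201.1] 2.7
top bar 1752 [ 527.  -170.2] [243.6  72.4] 2.6
```

Emit:
drive_tool:
  gripper: [0.3,0.3,0.3,0.3,0.3,0.3,0.3,0.3,0.3]
  offset:
    - [0,0,0]
    - [0,0,0]
    - [0,0,0]
    - [0,0,0]
    - [0,0,0]
    - [0,0,0]
    - [0,0,0]
    - [0,0,0]
    - [0,0,0]
  turn: [-6.8,-6.8,-6.8,-6.8,-6.8,-6.8,-6.8,-6.8,-6.8]
  force: 40

```text
time_s: 2.35
eef_pos: [162.5, -499.2, 203.7]
ee_rot: [0.704, -0.704, 0.064, -0.064]
force: [-0.2, 0.3, -0.0]
grip_width: 0.701
```

```bash
python3 - <<'E'
from h import *
print(plan([573,72.5,200],-10.5), ctrl.sense()['grip_width'])
E
```

```text
{'off': array([300.2,   3.7, 636.6]), 'pos': array([ 162.5, -499.2,  203.7]), 'jaw': np.float64(-10.4), 'turn': np.float64(0.1)} 0.70088251261074
```

Emit:
drive_tool:
  gripper: [0.3,0.3,0.3,0.3,0.3,0.3,0.3,0.3,0.3,0.3,0.3,0.3,0.3,0.3,0.3,0.3,0.3,0.3,0.3,0.3]
  offset:
    - [0.015,0,0.0318]
    - [0.015,0,0.0318]
    - [0.015,0,0.0318]
    - [0.015,0,0.0318]
    - [0.015,0,0.0318]
    - [0.015,0,0.0318]
    - [0.015,0,0.0318]
    - [0.015,0,0.0318]
    - [0.015,0,0.0318]
    - [0.015,0,0.0318]
    - [0.015,0,0.0318]
    - [0.015,0,0.0318]
    - [0.015,0,0.0318]
    - [0.015,0,0.0318]
    - [0.015,0,0.0318]
    - [0.015,0,0.0318]
    - [0.015,0,0.0318]
    - [0.015,0,0.0318]
    - [0.015,0,0.0318]
    - [0.015,0,0.0318]
  turn: [0,0,0,0,0,0,0,0,0,0,0,0,0,0,0,0,0,0,0,0]

```text
time_s: 4.02
eef_pos: [576.8, 71.3, 203.7]
ee_rot: [-0.704, 0.704, -0.066, 0.066]
force: [-0.3, -0.4, 0.1]
grip_width: 0.699
```

```bash
python3 - <<'E'
from h import *
print(plan([573,72.5,80],-10.5), ctrl.sense()['grip_width'])
E
```

```text
{'off': array([ -4. , 123.7,   0.5]), 'pos': array([576.8,  71.3, 203.7]), 'jaw': np.float64(-10.8), 'turn': np.float64(-0.3)} 0.699420185075048
```

Opening is 60 mm, enough for the 28 mm blank. Descend and grip blank3.

Emit:
drive_tool:
  gripper: [0.3,0.3,0.3,0.3,0.3,0.3,0.3,0.9,0.9,0.9,0.9,0.9,0.9]
  offset:
    - [-0.004,0.02,0.0005]
    - [0,0.02,0]
    - [0,0.02,0]
    - [0,0.02,0]
    - [0,0.02,0]
    - [0,0.015,0]
    - [0,0.0087,0]
    - [0,0,0]
    - [0,0,0]
    - [0,0,0]
    - [0,0,0]
    - [0,0,0]
    - [0,0,0]
  turn: [0,0,0,0,0,0,0,0,0,0,0,0,0]

```text
time_s: 5.1
eef_pos: [572.5, 70.8, 80.6]
ee_rot: [0.704, -0.704, 0.066, -0.067]
force: [-0.3, 0.1, -0.1]
grip_width: 0.103
```

```bash
python3 - <<'E'
from h import *
s=ctrl.sense();print(plan([500,356,200],-87.2), s['grip_width'],s['force'])
E
```

```text
{'off': array([-124.3, -119.5,  266.7]), 'pos': array([572.5,  70.8,  80.6]), 'jaw': np.float64(-10.8), 'turn': np.float64(76.4)} 0.10320632870053743 [-0.31080549  0.08169495 -0.1228266 ]
```

```bash
python3 - <<'E'
from h import *
r=snap("1",("scene",))
p=r["scene"][0]; cv2.imwrite("pics/scene_1z.png",cv2.resize(p[100:320,180:400,::-1],None,fx=2.7,fy=2.7,interpolation=cv2.INTER_CUBIC))
print(ctrl.sense()['grip_width'])
E
```

```text
0.10008279535800188
```

View pics/scene_1z.png

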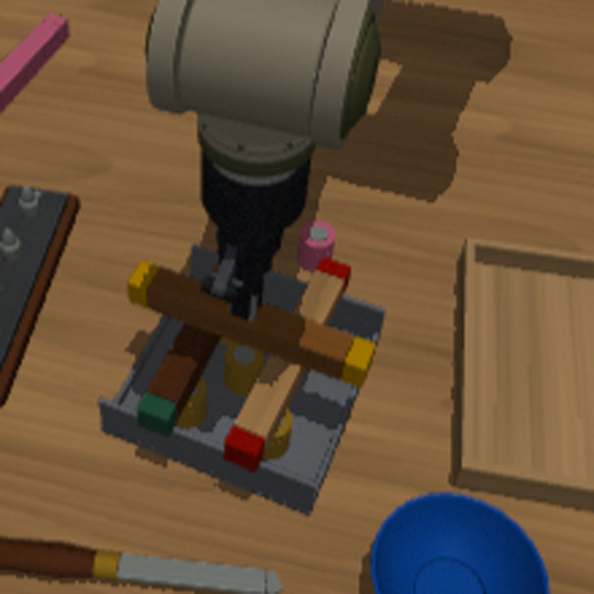

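```bash
python3 - <<'E'
from h import *
np.set_printoptions(precision=1,suppress=True)
r=snap("2",("top",))
p=r["top"][0]; cv2.imwrite("pics/top_2z.png",cv2.resize(p[80:280,160:380,::-1],None,fx=2.7,fy=2.7,interpolation=cv2.INTER_CUBIC))
p=cv2.imread("pics/scene_1.png");P=cloud("scene",np.load("scene_1.npy"))
print(w2px("scene",[[572.5,70.8,80.6],[572.5,70.8,106],[573,72.5,106]]))
cv2.imwrite("pics/scene_1zz.png",cv2.resize(p[170:250,220:320],None,fx=7,fy=7,interpolation=cv2.INTER_NEAREST))
for u,v in((262,200),(263,205),(266,208),(268,212),(270,214),(271,217)): print(u,v,P[v,u])
E
```

```text
[[270.7 221.3]
 [271.1 214.5]
 [271.8 214.9]]
262 200 [618.8  59.2 207.2]
263 205 [628.5  63.5 204.9]
266 208 [631.9  70.1 201.9]
268 212 [621.3  72.5 177. ]
270 214 [589.   71.1 129. ]
271 217 [589.4  73.7 119.8]
```

View pics/scene_1zz.png

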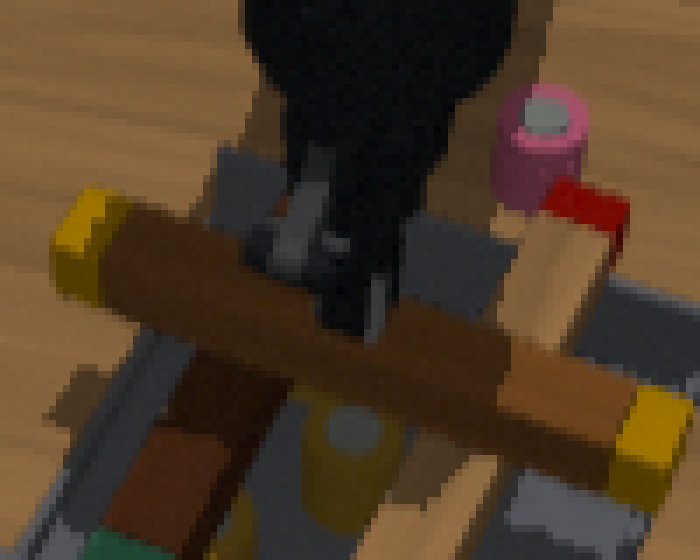

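View pics/top_2z.png

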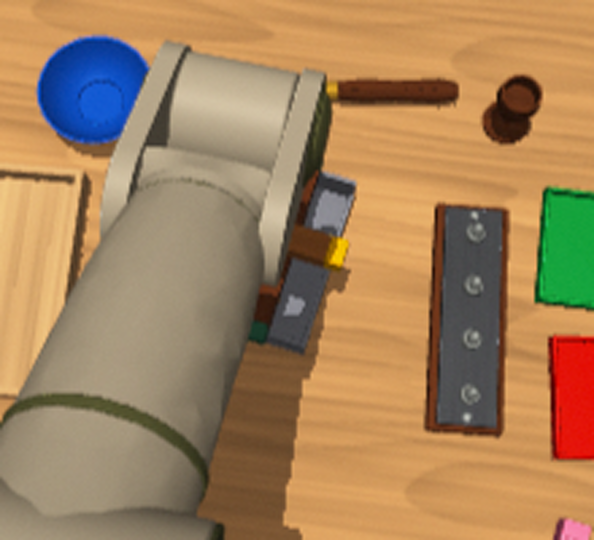

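```bash
python3 - <<'E'
from h import *
np.set_printoptions(precision=1,suppress=True)
print(ctrl.grip_depth, [a for a in dir(ctrl) if a[0]!='_'])
P=cloud("scene",np.load("scene_1.npy"))
for v in range(196,224,2): print(v,[P[v,u].round() for u in (264,268,271,273)])
E
```

```text
18.700000000000003 ['PlanningError', 'boxes_of', 'camera_params', 'capture', 'finish_job', 'grip_depth', 'pinpoint', 'regions_of', 'sense']
196 [array([613.,  62., 213.]), array([613.,  69., 216.]), array([608.,  74., 211.]), array([596.,  76., 198.])]
198 [array([617.,  63., 212.]), array([606.,  68., 202.]), array([601.,  73., 197.]), array([595.,  76., 191.])]
200 [array([619.,  63., 209.]), array([590.,  65., 175.]), array([590.,  72., 178.]), array([591.,  76., 180.])]
202 [array([623.,  64., 208.]), array([582.,  64., 160.]), array([591.,  72., 172.]), array([591.,  76., 173.])]
204 [array([625.,  65., 204.]), array([618.,  71., 198.]), array([587.,  72., 161.]), array([591.,  76., 166.])]
206 [array([631.,  66., 205.]), array([623.,  72., 197.]), array([594.,  73., 162.]), array([591.,  77., 161.])]
208 [array([633.,  66., 202.]), array([623.,  72., 192.]), array([605.,  75., 171.]), array([591.,  77., 154.])]
210 [array([634.,  67., 197.]), array([622.,  72., 185.]), array([605.,  75., 164.]), array([584.,  76., 138.])]
212 [array([571.,  54., 108.]), array([621.,  72., 177.]), array([607.,  76., 160.]), array([582.,  76., 129.])]
214 [array([576.,  56., 108.]), array([587.,  66., 125.]), array([590.,  73., 131.]), array([584.,  77., 124.])]
216 [array([580.,  57., 106.]), array([590.,  67., 122.]), array([588.,  73., 122.]), array([585.,  77., 118.])]
218 [array([585.,  58., 105.]), array([585.,  67., 108.]), array([581.,  73., 105.]), array([583.,  77., 110.])]
220 [array([584.,  58.,  97.]), array([586.,  67., 102.]), array([588.,  74., 107.]), array([586.,  78., 107.])]
222 [array([585.,  58.,  90.]), array([586.,  67.,  95.]), array([588.,  74., 101.]), array([589.,  79., 103.])]
```

Emit:
drive_tool:
  gripper: [0.9,0.9,0.9,0.9,0.9]
  offset:
    - [0,-0.02,0]
    - [0,-0.02,0]
    - [0,-0.02,0]
    - [0,-0.02,0]
    - [0,0,0]
  turn: [0,0,0,0,0]

```text
time_s: 5.62
eef_pos: [573.9, 70.7, 164.2]
ee_rot: [0.704, -0.704, 0.064, -0.069]
force: [0.8, -0.1, 0.4]
grip_width: 0.097
```

```bash
python3 - <<'E'
from h import *
np.set_printoptions(precision=1,suppress=True)
r=snap("3",("scene",))
p,d=r["scene"];s=ctrl.sense();print(s['eef_pos'],s['grip_width'])
P=cloud("scene",d); t=s['eef_pos']
m=(abs(P[...,0]-t[0])<60)&(abs(P[...,1]-t[1])<60)&(P[...,2]>t[2]-40)&(P[...,2]<t[2]+200)
for z in range(110,260,6):
    k=m&(abs(P[...,2]-z)<3)
    if k.sum()>3: print(z,k.sum(),P[k].min(0),P[k].max(0))
u,v=w2px("scene",t); print(u,v)
c=p[120:260,200:340,::-1].copy(); c=cv2.resize(c,None,fx=4,fy=4,interpolation=cv2.INTER_CUBIC); cv2.drawMarker(c,(int((u-200)*4),int((v-120)*4)),(0,0,255)); cv2.imwrite("pics/scene_3z.png",c)
E
```

```text
[573.1  70.8 161.9] 0.09946873222050182
194 7 [565.7  65.6 192.9] [587.7  82.3 196.5]
200 19 [566.3  62.  197.4] [590.4  82.2 202.7]
206 25 [566.9  60.4 203.1] [592.2  82.1 208.5]
212 29 [567.6  60.4 209.1] [591.9  82.2 215. ]
218 21 [567.9  59.9 215.5] [591.5  81.7 220. ]
224 13 [564.1  76.5 221.1] [585.3  82.7 226.9]
230 12 [560.9  60.9 227.8] [587.2  85.3 232.8]
236 14 [548.1  77.7 233.8] [592.3  86.6 238.9]
242 42 [539.1  53.5 239.1] [609.9  88.5 244.9]
248 26 [535.   52.7 245. ] [615.8  89.2 250.6]
254 19 [529.3  66.9 251.7] [619.6  89.9 256.6]
272.0021593963143 198.4970409573359
```

View pics/scene_3z.png

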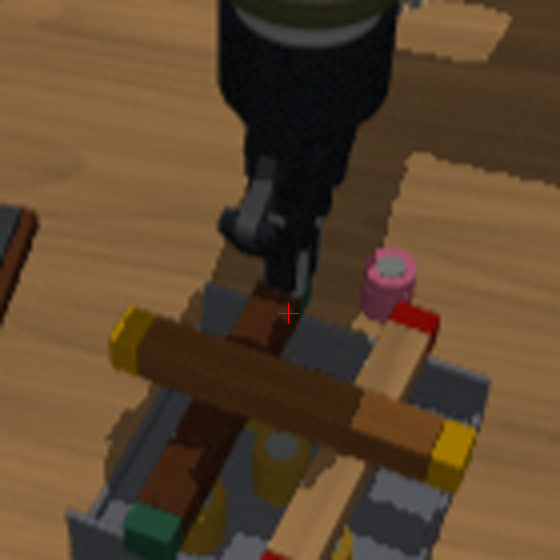

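Emit:
drive_tool:
  gripper: [0.3,0.3,0.3,0.3,0.3]
  offset:
    - [0,0,0]
    - [0,0,0]
    - [0,0,0]
    - [0,0,0]
    - [0,0,0]
  turn: [0,0,0,0,0]

```text
time_s: 6.08
eef_pos: [572.0, 70.8, 159.5]
ee_rot: [-0.704, 0.704, -0.067, 0.066]
force: [-0.4, -0.5, 0.1]
grip_width: 0.702
```

```bash
cat >> h.py <<'E'
def tips(tag):
    r=snap(tag,("scene",)); p,d=r["scene"]; s=ctrl.sense(); t=s['eef_pos']; P=cloud("scene",d)
    m=(abs(P[...,0]-t[0])<70)&(abs(P[...,1]-t[1])<70)&(P[...,2]>t[2]-20)&(P[...,2]<t[2]+200)
    for z in range(int(t[2])-20,int(t[2])+120,6):
        k=m&(abs(P[...,2]-z)<3)
        if k.sum()>3: print(z,k.sum(),P[k].min(0),P[k].max(0))
    u,v=w2px("scene",t).astype(int); y0=max(v-70,0);x0=max(u-70,0)
    c=cv2.resize(p[y0:y0+140,x0:x0+140,::-1],None,fx=4,fy=4,interpolation=cv2.INTER_CUBIC); cv2.drawMarker(c,(int((u-x0)*4),int((v-y0)*4)),(0,0,255)); cv2.imwrite(f"pics/tips_{tag}.png",c)
    print(t,s['grip_width'],s['joints'])
E
python3 - <<'E'
from h import *
np.set_printoptions(precision=1,suppress=True)
tips("4")
E
```

```text
193 10 [540.2  69.  192.8] [608.4  84.2 195.9]
199 21 [539.   55.6 196. ] [613.1  87.3 201.8]
205 34 [539.   55.8 202.1] [615.2  87.1 207.7]
211 37 [540.6  55.8 208. ] [615.4  86.9 213.9]
217 26 [541.5  55.5 214.1] [615.4  86.6 219.2]
223 23 [538.8  69.3 220.4] [613.1  87.6 225.7]
229 18 [537.   72.1 226.2] [609.   87.4 231.9]
235 13 [531.4  73.2 232.5] [616.2  89.5 237.7]
241 34 [521.   47.5 238.1] [634.9  93.2 243.8]
247 74 [517.3  48.1 244.1] [634.5  93.  249.9]
253 26 [550.1  48.6 250.5] [634.8  89.9 256. ]
259 66 [543.7  46.7 256.1] [636.8  92.2 261.8]
265 56 [547.1  46.5 262. ] [637.3  92.1 267.9]
271 68 [547.   46.9 268.1] [637.9  92.  273.7]
277 54 [559.9  46.9 274.4] [638.4  90.5 279.9]
[572.1  70.8 159.6] 0.6947807109134627 [-0.1  0.5  1.4 -0.   1.3  0.1]
```

View pics/tips_4.png

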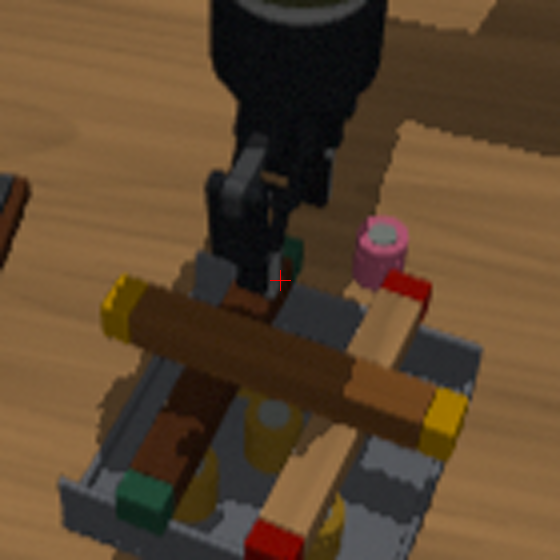

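Emit:
drive_tool:
  gripper: [0.3,0.3,0.3,0.3,0.3,0.3,0.3,0.9,0.9,0.9,0.9,0.9,0.9]
  offset:
    - [0,0.02,0]
    - [0,0.02,0]
    - [0,0.02,0]
    - [0,0.02,0]
    - [0,0.015,0]
    - [0,0.012,0]
    - [0,0,0]
    - [0,0,0]
    - [0,0,0]
    - [0,0,0]
    - [0,0,0]
    - [0,0,0]
    - [0,0,0]
  turn: [0,0,0,0,0,0,0,0,0,0,0,0,0]

```text
time_s: 7.22
eef_pos: [572.9, 70.8, 54.2]
ee_rot: [0.704, -0.704, 0.066, -0.067]
force: [0.1, -0.6, 5.8]
grip_width: 0.318
```

```bash
python3 - <<'E'
from h import *
np.set_printoptions(precision=1,suppress=True)
tips("5"); print(ctrl.sense()['force'])
E
```

```text
34 22 [571.5  33.3  34.2] [633.7  87.5  36.5]
40 94 [562.5  33.6  37.2] [642.4 122.6  43. ]
46 130 [563.1  34.9  43. ] [642.6 122.3  47.4]
52 23 [573.1  35.   51. ] [639.4 125.6  54.9]
58 31 [514.6  35.2  55.6] [639.8 140.   60.8]
64 34 [513.6  35.4  61.3] [640.4 139.6  67. ]
70 36 [512.   35.4  67.4] [640.3 140.6  72.9]
76 609 [503.3   7.8  73.3] [642.7 140.2  79. ]
82 248 [503.1   1.4  79. ] [642.9 139.9  84.7]
88 74 [572.    1.5  85.2] [600.3 139.   91. ]
94 82 [572.    1.4  91.2] [600.4 140.7  96.9]
100 88 [572.3   1.7  97.4] [600.3 140.  103. ]
106 503 [545.6   1.  103.2] [600.5 140.5 108.9]
112 10 [551.4  19.6 109.2] [594.6 107.8 113.6]
118 8 [554.3  77.1 115.6] [594.1  84.3 119.6]
124 4 [555.1  77.4 123.5] [596.8  86.2 126.7]
130 23 [529.2  53.2 127.1] [615.2  89.8 133. ]
136 31 [535.3  51.7 133.1] [620.9  90.7 138.8]
142 11 [561.6  54.  139.6] [624.6  84.3 144.7]
148 36 [562.2  50.2 145. ] [626.5  88.6 151. ]
154 45 [551.9  48.7 151.1] [629.   90.7 157. ]
160 31 [553.6  47.3 157. ] [631.1  90.5 162.8]
166 25 [560.5  52.3 163.1] [634.2  89.4 168.5]
172 32 [565.1  47.1 169. ] [636.9  87.9 174.6]
[572.9  70.8  54.2] 0.3214397522836085 [-0.1  0.6  1.5  0.   1.   0.1]
[-0.9  0.5  6.4]
```

View pics/tips_5.png

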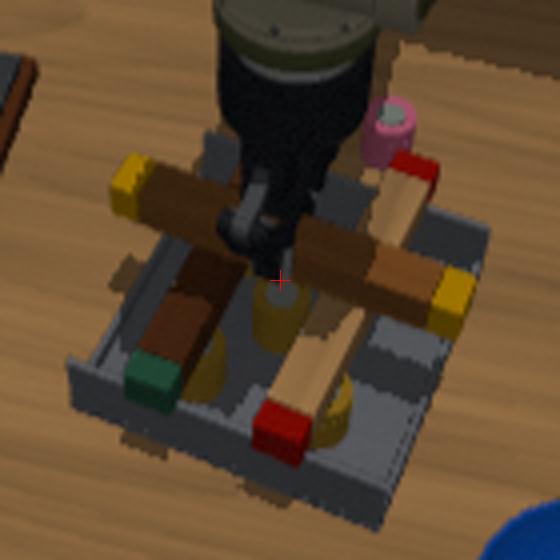

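Emit:
drive_tool:
  gripper: [0.9,0.9,0.9,0.9,0.9,0.9,0.9,0.9,0.9,0.9,0.9,0.9,0.9,0.9,0.9]
  offset:
    - [0,-0.01,0]
    - [0,-0.02,0]
    - [0,-0.02,0]
    - [0,-0.02,0]
    - [0,0,0]
    - [0,0,0]
    - [0,0,0]
    - [0,0,0]
    - [0,0,0]
    - [0,0,0]
    - [0,0,0]
    - [0,0,0]
    - [0,0,0]
    - [0,0,0]
    - [0,0,0]
  turn: [0,0,0,0,6.95,6.95,6.95,6.95,6.95,6.95,6.95,6.95,6.95,6.95,6.95]

```text
time_s: 8.52
eef_pos: [572.0, 70.8, 123.5]
ee_rot: [-0.511, 0.511, -0.489, 0.489]
force: [0.5, -0.3, -1.2]
grip_width: 0.316
```

```bash
python3 - <<'E'
from h import *
s=ctrl.sense();a=np.radians(2.8);ey=np.array([-np.sin(a),np.cos(a)])
print(s['grip_width'],s['force'])
for k in(55,0,-55):
    c=np.array([499.5,356])+k*ey; print(k,plan([c[0],c[1],s['eef_pos'][2]],-87.2))
E
```

```text
0.316075949790617 [ 0.52754751 -0.30367676 -1.22966219]
55 {'off': array([-343. ,    0. ,  -60.7]), 'pos': array([572. ,  70.8, 123.5]), 'jaw': np.float64(-87.6), 'turn': np.float64(-0.4)}
0 {'off': array([-288. ,    0. ,  -60.3]), 'pos': array([572. ,  70.8, 123.5]), 'jaw': np.float64(-87.6), 'turn': np.float64(-0.4)}
-55 {'off': array([-233.,    0.,  -60.]), 'pos': array([572. ,  70.8, 123.5]), 'jaw': np.float64(-87.6), 'turn': np.float64(-0.4)}
```

Emit:
drive_tool:
  gripper: [0.9,0.9,0.9,0.9,0.9,0.9,0.9,0.9,0.9,0.9,0.9,0.9]
  offset:
    - [-0.0343,0,-0.0061]
    - [-0.0343,0,-0.0061]
    - [-0.0343,0,-0.0061]
    - [-0.0343,0,-0.0061]
    - [-0.0343,0,-0.0061]
    - [-0.0343,0,-0.0061]
    - [-0.0343,0,-0.0061]
    - [-0.0343,0,-0.0061]
    - [-0.0343,0,-0.0061]
    - [-0.0343,0,-0.0061]
    - [0,0,0]
    - [0,0,0]
  turn: [-0.4,0,0,0,0,0,0,0,0,0,0,0]

```text
time_s: 9.52
eef_pos: [491.5, 411.2, 123.1]
ee_rot: [-0.514, 0.515, -0.485, 0.485]
force: [-0.4, -0.6, -1.1]
grip_width: 0.316
```

```bash
python3 - <<'E'
from h import *
np.set_printoptions(precision=1,suppress=True)
s=ctrl.sense();a=np.radians(2.8);ey=np.array([-np.sin(a),np.cos(a)])
c=np.array([499.5,356])+55*ey; print(plan([c[0],c[1],-15],-87.2))
r=snap("6",("scene",)); p,d=r["scene"]; P=cloud("scene",d)
m=(P[...,1]>380)&(P[...,2]>60)&(P[...,2]<180)
H=cv2.cvtColor(p,cv2.COLOR_RGB2HSV)
y=m&(H[...,0]>20)&(H[...,0]<32)&(H[...,1]>180)
print(P[y].min(0),P[y].max(0))
cv2.imwrite("pics/scene_6z.png",cv2.resize(p[100:320,280:500,::-1],None,fx=2.7,fy=2.7))
E
```

```text
{'off': array([  0.6, 138.1,   5.3]), 'pos': array([491.5, 411.2, 123.1]), 'jaw': np.float64(-86.7), 'turn': np.float64(0.5)}
[391.4 390.7 148.1] [599.3 429.7 176.8]
```

View pics/scene_6z.png

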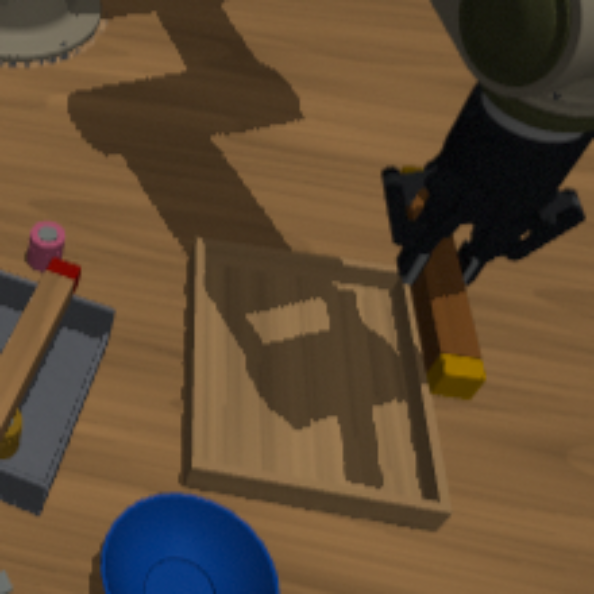

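Emit:
drive_tool:
  gripper: [0.9,0.9,0.9,0.9,0.9,0.9,0.9,0.9,0.9,0.9,0.9]
  offset:
    - [0.0055,0.01,0.001]
    - [0,0.02,0]
    - [0,0.02,0]
    - [0,0.02,0]
    - [0,0.02,0]
    - [0,0.02,0]
    - [0,0.01,0]
    - [0,0.008,0]
    - [0,0.005,0]
    - [0,0.003,0]
    - [0,0,0]
  turn: [0.5,0,0,0,0,0,0,0,0,0,0]

```text
time_s: 10.48
eef_pos: [494.0, 404.4, -12.9]
ee_rot: [0.512, -0.511, 0.488, -0.488]
force: [-0.7, 0.0, -1.1]
grip_width: 0.319
```

```bash
python3 - <<'E'
from h import *
np.set_printoptions(precision=1,suppress=True)
r=snap("7",("scene","top")); p,d=r["scene"]; P=cloud("scene",d)
cv2.imwrite("pics/scene_7z.png",cv2.resize(p[130:300,320:480,::-1],None,fx=3.5,fy=3.5))
s=ctrl.sense();print(s['eef_pos'],s['force'],s['grip_width'])
E
```

```text
[494.2 404.7 -12.2] [ 0.2  0.5 -1.6] 0.32107967176215896
```

View pics/scene_7z.png

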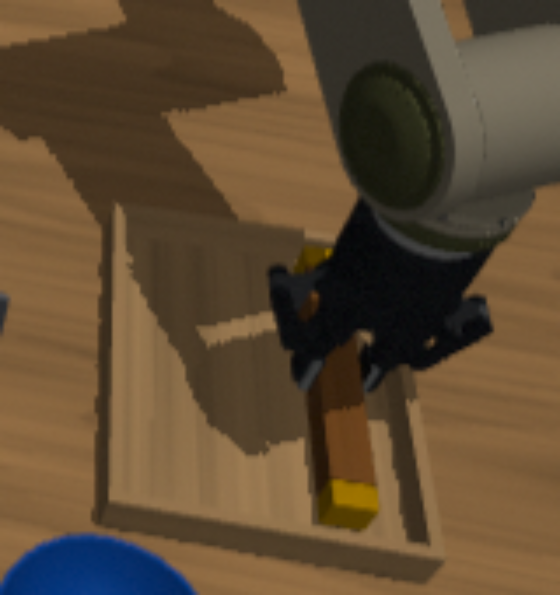

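Emit:
drive_tool:
  gripper: [0.9,0.9,0.56,0.56,0.56,0.56,0.56,0.5,0.5,0.4,0.3]
  offset:
    - [0,0.0015,0]
    - [0,0.0015,0]
    - [0,0,0]
    - [0,0,0]
    - [0,0,0]
    - [0,-0.01,0]
    - [0,-0.03,0]
    - [0,-0.03,0]
    - [0,-0.03,0]
    - [0,-0.03,0]
    - [0,0,0]
  turn: [0,0,0,0,0,0,0,0,0,0,0]

```text
time_s: 11.5
eef_pos: [496.2, 406.0, 121.7]
ee_rot: [0.516, -0.508, 0.487, -0.489]
force: [0.5, 0.4, 0.5]
grip_width: 0.696
```

```bash
python3 - <<'E'
from h import *
np.set_printoptions(precision=1,suppress=True)
r=snap("8",("scene","top"))
for n in("scene","top"):
    p,d=r[n]; P=cloud(n,d)
    m=(abs(P[...,0]-576)<110)&(abs(P[...,1]-75)<105)&(P[...,2]>68)&(P[...,2]<86)
    nn,l,st,_=cv2.connectedComponentsWithStats(m.astype(np.uint8))
    for k in range(1,nn):
        if st[k,4]<60: continue
        Q=P[l==k]; c,wh,a=cv2.minAreaRect(Q[:,:2].astype(np.float32)); print(n,st[k,4],np.array(c),np.array(wh),round(a,1),'z',np.median(Q[:,2]))
c=np.hstack([cv2.resize(r["scene"][0][150:330,200:460],None,fx=1.5,fy=1.5),cv2.resize(r["top"][0][100:280,100:360],None,fx=1.5,fy=1.5)])
cv2.imwrite("pics/both_8.png",c[...,::-1])
print(plan([580,117,120],-101))
E
```

```text
scene 988 [567.5  33.7] [ 28.9 209.3] 80.1 z 78.10693753019103
scene 1059 [580.  111.4] [ 28.5 211.1] 78.0 z 78.15644336731702
top 750 [578.9 113. ] [ 28.2 210.2] 78.0 z 76.77427311568101
top 730 [566.5  35.4] [ 28.  208.1] 80.2 z 76.91731216859029
{'off': array([291.5,  -4.3,  72.2]), 'pos': array([494.2, 404.8, 115.9]), 'jaw': np.float64(-87.3), 'turn': np.float64(13.7)}
```

View pics/both_8.png

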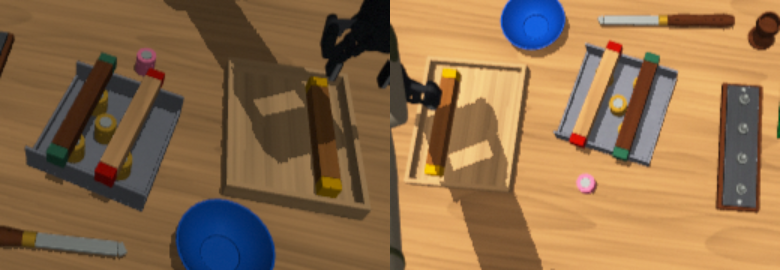

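```bash
python3 - <<'E'
from h import *
s=ctrl.sense();print(plan([579.5,112.2,115],-102))
E
```

```text
{'off': array([296.3,   0.6,  71.4]), 'pos': array([494.2, 404.8, 115.9]), 'jaw': np.float64(-87.3), 'turn': np.float64(14.7)}
```

Emit:
drive_tool:
  gripper: [0.3,0.3,0.3,0.3,0.3,0.3,0.3,0.3,0.3,0.3,0.3,0.3,0.3,0.3]
  offset:
    - [0.0329,0,0.0079]
    - [0.0329,0,0.0079]
    - [0.0329,0,0.0079]
    - [0.0329,0,0.0079]
    - [0.0329,0,0.0079]
    - [0.0329,0,0.0079]
    - [0.0329,0,0.0079]
    - [0.0329,0,0.0079]
    - [0.0329,0,0.0079]
    - [0,0,0]
    - [0,0,0]
    - [0,0,0]
    - [0,0,0]
    - [0,0,0]
  turn: [0,0,0,0,0,0,0,0,0,4.9,4.9,4.9,0,0]

```text
time_s: 12.77
eef_pos: [578.2, 112.1, 113.3]
ee_rot: [0.445, -0.446, 0.549, -0.549]
force: [-0.3, -0.2, -0.3]
grip_width: 0.697
```

```bash
python3 - <<'E'
from h import *
s=ctrl.sense();print(plan([579.5,112.2,26],-102))
E
```

```text
{'off': array([-0.4, 87.3,  1.3]), 'pos': array([578.2, 112.1, 113.3]), 'jaw': np.float64(-101.9), 'turn': np.float64(0.1)}
```

Emit:
drive_tool:
  gripper: [0.3,0.3,0.3,0.3,0.3,0.3,0.9,0.9,0.9,0.9,0.9,0.9,0.9,0.9,0.9,0.9]
  offset:
    - [0,0.02,0.0013]
    - [0,0.02,0]
    - [0,0.02,0]
    - [0,0.017,0]
    - [0,0.01,0]
    - [0,0,0]
    - [0,0,0]
    - [0,0,0]
    - [0,0,0]
    - [0,0,0]
    - [0,0,0]
    - [0,0,0]
    - [0,-0.01,0]
    - [0,-0.03,0]
    - [0,-0.03,0]
    - [0,-0.03,0]
  turn: [0,0,0,0,0,0,0,0,0,0,0,0,0,0,0,0]

```text
time_s: 14.1
eef_pos: [579.5, 111.8, 128.7]
ee_rot: [0.445, -0.445, 0.55, -0.549]
force: [1.3, 0.4, -1.1]
grip_width: 0.314
```

```bash
python3 - <<'E'
from h import *
np.set_printoptions(precision=1,suppress=True)
s=ctrl.sense();a=np.radians(2.8);ey=np.array([-np.sin(a),np.cos(a)])
print(s['grip_width'])
c=np.array([496,356])+0*ey; print(plan([c[0],c[1],123],-87.2))
r=snap("9",("scene",)); cv2.imwrite("pics/s9.png",cv2.resize(r["scene"][0][130:300,200:400,::-1],None,fx=2.5,fy=2.5))
E
```

```text
0.3144499311567772
{'off': array([-221.5,    5.8, -132.5]), 'pos': array([579.5, 111.8, 128.7]), 'jaw': np.float64(-102.0), 'turn': np.float64(-14.8)}
```

View pics/s9.png

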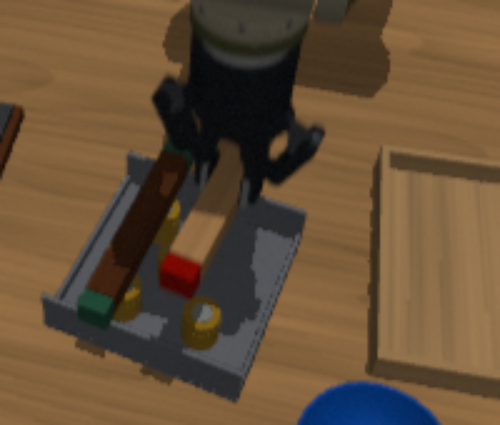

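Emit:
drive_tool:
  gripper: [0.9,0.9,0.9,0.9,0.9,0.9,0.9,0.9,0.9,0.9,0.9,0.9,0.9]
  offset:
    - [-0.0277,0,-0.0164]
    - [-0.0277,0,-0.0164]
    - [-0.0277,0,-0.0164]
    - [-0.0277,0,-0.0164]
    - [-0.0277,0,-0.0164]
    - [-0.0277,0,-0.0164]
    - [-0.0277,0,-0.0164]
    - [-0.0277,0,-0.0164]
    - [0,0,0]
    - [0,0,0]
    - [0,0,0]
    - [0,0,0]
    - [0,0,0]
  turn: [0,0,0,0,0,0,0,0,-4.9,-4.9,-4.9,0,0]

```text
time_s: 15.23
eef_pos: [497.7, 355.8, 127.3]
ee_rot: [0.511, -0.511, 0.489, -0.489]
force: [-0.2, 0.3, -1.2]
grip_width: 0.319
```

```bash
python3 - <<'E'
from h import *
np.set_printoptions(precision=1,suppress=True)
s=ctrl.sense();print(plan([498,356,-13],-87.2))
r=snap("10",("scene",)); p,d=r["scene"]; P=cloud("scene",d); H=cv2.cvtColor(p,cv2.COLOR_RGB2HSV)
y=(P[...,1]>300)&(P[...,2]>130)&(P[...,2]<195)&((H[...,0]<4)|(H[...,0]>176))&(H[...,1]>200)
print(P[y].min(0),P[y].max(0))
E
```

```text
{'off': array([ -0.2, 140.3,   0.3]), 'pos': array([497.7, 355.8, 127.3]), 'jaw': np.float64(-87.5), 'turn': np.float64(-0.3)}
[585.8 344.6 149.9] [602.6 371.8 178.7]
```

Emit:
drive_tool:
  gripper: [0.9,0.9,0.9,0.9,0.9,0.9,0.9,0.9,0.9,0.9,0.56,0.56,0.56,0.56,0.56,0.5,0.4,0.3,0.3]
  offset:
    - [0,0.02,0]
    - [0,0.025,0]
    - [0,0.025,0]
    - [0,0.025,0]
    - [0,0.02,0]
    - [0,0.014,0]
    - [0,0.008,0]
    - [0,0.003,0]
    - [0,0.002,0]
    - [0,0,0]
    - [0,0,0]
    - [0,0,0]
    - [0,0,0]
    - [0,-0.01,0]
    - [0,-0.03,0]
    - [0,-0.03,0]
    - [0,-0.03,0]
    - [0,-0.03,0]
    - [0,0,0]
  turn: [0,0,0,0,0,0,0,0,0,0,0,0,0,0,0,0,0,0,0]

```text
time_s: 16.87
eef_pos: [500.3, 357.1, 122.3]
ee_rot: [0.515, -0.508, 0.487, -0.49]
force: [0.5, -0.3, 0.5]
grip_width: 0.7
```

```bash
python3 - <<'E'
from h import *
np.set_printoptions(precision=1,suppress=True)
print(plan([567,34.5,115],-99.8))
r=snap("11",("scene",)); cv2.imwrite("pics/s11.png",cv2.resize(r["scene"][0][130:320,200:460,::-1],None,fx=2.5,fy=2.5))
E
```

```text
{'off': array([325.4,   6.5,  51.4]), 'pos': array([500.3, 357.1, 122.3]), 'jaw': np.float64(-87.3), 'turn': np.float64(12.5)}
```

View pics/s11.png

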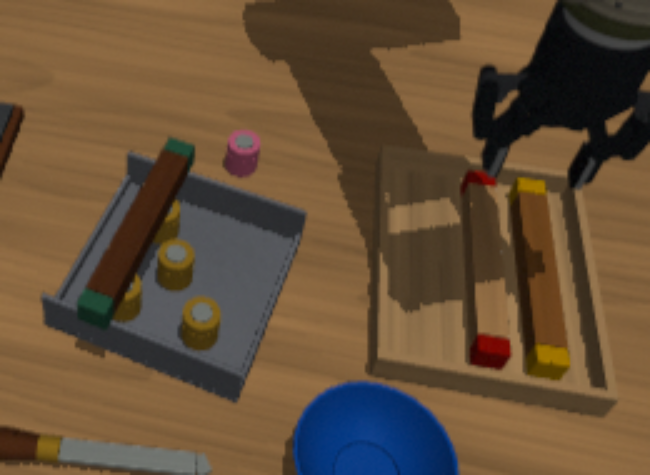

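Emit:
drive_tool:
  gripper: [0.3,0.3,0.3,0.3,0.3,0.3,0.3,0.3,0.3,0.3,0.3,0.3,0.3,0.3,0.3]
  offset:
    - [0.0325,0,0.0052]
    - [0.0325,0,0.0052]
    - [0.0325,0,0.0052]
    - [0.0325,0,0.0052]
    - [0.0325,0,0.0052]
    - [0.0325,0,0.0052]
    - [0.0325,0,0.0052]
    - [0.0325,0,0.0052]
    - [0.0325,0,0.0052]
    - [0.0325,0,0.0052]
    - [0,0,0]
    - [0,0,0]
    - [0,0,0]
    - [0,0,0]
    - [0,0,0]
  turn: [0,0,0,0,0,0,0,0,0,0,6.2,6.2,0,0,0]

```text
time_s: 18.17
eef_pos: [564.7, 34.0, 114.7]
ee_rot: [0.457, -0.457, 0.54, -0.54]
force: [-0.2, -0.1, -0.7]
grip_width: 0.699
```

```bash
python3 - <<'E'
from h import *
s=ctrl.sense();print(plan([567,34.5,26],-99.8))
E
```

```text
{'off': array([-0.9, 88.7,  2.3]), 'pos': array([564.7,  34. , 114.7]), 'jaw': np.float64(-99.5), 'turn': np.float64(0.3)}
```

Emit:
drive_tool:
  gripper: [0.3,0.3,0.3,0.3,0.3,0.3,0.9,0.9,0.9,0.9,0.9,0.9,0.9,0.9,0.9,0.9,0.9]
  offset:
    - [-0.001,0.02,0.0023]
    - [0,0.02,0]
    - [0,0.02,0]
    - [0,0.018,0]
    - [0,0.01,0]
    - [0,0,0]
    - [0,0,0]
    - [0,0,0]
    - [0,0,0]
    - [0,0,0]
    - [0,0,0]
    - [0,0,0]
    - [0,-0.01,0]
    - [0,-0.03,0]
    - [0,-0.03,0]
    - [0,-0.03,0]
    - [0,0,0]
  turn: [0,0,0,0,0,0,0,0,0,0,0,0,0,0,0,0,0]

```text
time_s: 19.58
eef_pos: [569.9, 34.0, 133.6]
ee_rot: [-0.458, 0.454, -0.538, 0.543]
force: [1.5, 0.7, 0.2]
grip_width: 0.317
```

```bash
python3 - <<'E'
from h import *
s=ctrl.sense();a=np.radians(2.8);ey=np.array([-np.sin(a),np.cos(a)])
print(s['grip_width'])
c=np.array([498,356])-50*ey; print(c,plan([c[0],c[1],123],-87.2))
E
```

```text
0.31671651502485354
[500.44248849 306.05969313] {'off': array([-256.5,    9.5, -114.4]), 'pos': array([569.9,  34. , 133.6]), 'jaw': np.float64(-99.7), 'turn': np.float64(-12.5)}
```

Emit:
drive_tool:
  gripper: [0.9,0.9,0.9,0.9,0.9,0.9,0.9,0.9,0.9,0.9,0.9,0.9,0.9,0.9]
  offset:
    - [-0.0256,0,-0.0112]
    - [-0.0256,0,-0.0112]
    - [-0.0256,0,-0.0112]
    - [-0.0256,0,-0.0112]
    - [-0.0256,0,-0.0112]
    - [-0.0256,0,-0.0112]
    - [-0.0256,0,-0.0112]
    - [-0.0256,0,-0.0112]
    - [-0.0256,0,-0.0112]
    - [-0.0256,0,-0.0112]
    - [0,0,0]
    - [0,0,0]
    - [0,0,0]
    - [0,0,0]
  turn: [0,0,0,0,0,0,0,0,0,0,-6.2,-6.2,0,0]

```text
time_s: 20.75
eef_pos: [500.0, 305.4, 126.9]
ee_rot: [-0.511, 0.511, -0.489, 0.489]
force: [-0.6, -0.0, -1.0]
grip_width: 0.318
```

```bash
python3 - <<'E'
from h import *
np.set_printoptions(precision=1,suppress=True)
s=ctrl.sense();print(plan([500.4,306,-13],-87.2))
r=snap("12",("scene",)); p,d=r["scene"]; P=cloud("scene",d); H=cv2.cvtColor(p,cv2.COLOR_RGB2HSV)
y=(P[...,1]>270)&(P[...,2]>135)&(P[...,2]<195)&(H[...,0]<100)&(H[...,0]>60)&(H[...,1]>60)
print(y.sum(),P[y].min(0),P[y].max(0))
cv2.imwrite("pics/s12.png",cv2.resize(p[130:320,200:460,::-1],None,fx=2.5,fy=2.5))
E
```

```text
{'off': array([ -0.6, 139.9,   0.5]), 'pos': array([500. , 305.4, 126.9]), 'jaw': np.float64(-87.5), 'turn': np.float64(-0.3)}
236 [403.9 278.5 149. ] [604.3 329.  187.3]
```

View pics/s12.png

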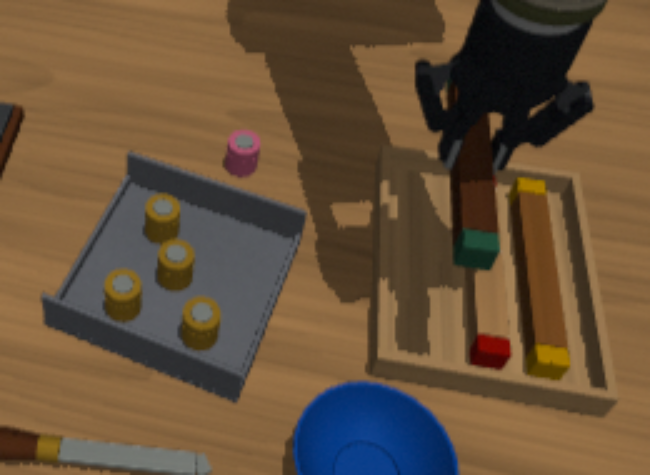

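Emit:
drive_tool:
  gripper: [0.9,0.9,0.9,0.9,0.9,0.9,0.9,0.9,0.9,0.9,0.56,0.56,0.56,0.56,0.56,0.5,0.4,0.3,0.3,0.3]
  offset:
    - [0,0.02,0]
    - [0,0.025,0]
    - [0,0.025,0]
    - [0,0.025,0]
    - [0,0.02,0]
    - [0,0.014,0]
    - [0,0.008,0]
    - [0,0.003,0]
    - [0,0.0015,0]
    - [0,0,0]
    - [0,0,0]
    - [0,0,0]
    - [0,0,0]
    - [0,-0.01,0]
    - [0,-0.03,0]
    - [0,-0.03,0]
    - [0,-0.03,0]
    - [0,-0.03,0]
    - [0,0,0]
    - [0,0,0]
  turn: [0,0,0,0,0,0,0,0,0,0,0,0,0,0,0,0,0,0,0,0]

```text
time_s: 22.47
eef_pos: [500.9, 305.8, 117.7]
ee_rot: [0.513, -0.51, 0.488, -0.489]
force: [0.1, 0.3, -0.3]
grip_width: 0.697
```

```bash
cat >> h.py <<'E'
def ferr(n,p,d,lo=37,hi=50,ctr=(576,75),r=120):
    "circular tops of brass ferrules in the height band"
    P=cloud(n,d); m=(abs(P[...,0]-ctr[0])<r)&(abs(P[...,1]-ctr[1])<r)&(P[...,2]>lo)&(P[...,2]<hi)
    nn,l,st,_=cv2.connectedComponentsWithStats(m.astype(np.uint8)); out=[]
    for k in range(1,nn):
        if 30<=st[k,4]<400:
            Q=P[l==k]; c,wh,a=cv2.minAreaRect(Q[:,:2].astype(np.float32)); out.append((n,st[k,4],np.round(c,1),np.round(wh,1),np.round(np.median(Q[:,2]),1)))
    return out
E
python3 - <<'E'
from h import *
np.set_printoptions(precision=1,suppress=True)
r=snap("13")
for n in r:
    for o in ferr(n,*r[n]): print(o)
    for o in ctrl.pinpoint(n,"ferrule1_mid"): print(n,round(o['score'],2),c2w(n,o['centre']))
c=np.hstack([cv2.resize(r["scene"][0][150:330,200:460],None,fx=1.5,fy=1.5),cv2.resize(r["top"][0][100:280,100:360],None,fx=1.5,fy=1.5)])
cv2.imwrite("pics/both_13.png",c[...,::-1]); print(ctrl.sense()['eef_pos'])
E
```

```text
('scene', np.int32(276), array([484. ,  90.5]), array([185.1,   8.8]), np.float64(44.7))
('scene', np.int32(144), array([523.4,  46.9]), array([33.2, 33.4]), np.float64(43.5))
('scene', np.int32(160), array([573.1,  71. ]), array([32.8, 33.8]), np.float64(43.6))
('scene', np.int32(169), array([617.4,  31.4]), array([33.4, 31.9]), np.float64(43.4))
('scene', np.int32(305), array([665.8,  57.6]), array([189.8,   7.4]), np.float64(45.8))
('scene', np.int32(180), array([629.2, 105.7]), array([34.1, 31.3]), np.float64(43.2))
scene 0.75 [498.7 301.5  22. ]
scene 0.67 [497.8 354.2   7.7]
('top', np.int32(151), array([665.3,  59.7]), array([188.2,   6.7]), np.float64(46.3))
('top', np.int32(106), array([628.4, 107.9]), array([33.1, 32.2]), np.float64(42.4))
('top', np.int32(111), array([617.3,  31.8]), array([33. , 32.2]), np.float64(42.1))
('top', np.int32(108), array([572.3,  72.8]), array([31.1, 31.6]), np.float64(42.1))
('top', np.int32(112), array([522.3,  47.8]), array([33.2, 32.2]), np.float64(42.3))
('top', np.int32(60), array([486.5, 108.4]), array([81.6,  5.6]), np.float64(47.1))
('top', np.int32(48), array([472.8,  31.2]), array([66.1,  5.2]), np.float64(47.3))
[499.6 305.2 114.4]
```

View pics/both_13.png

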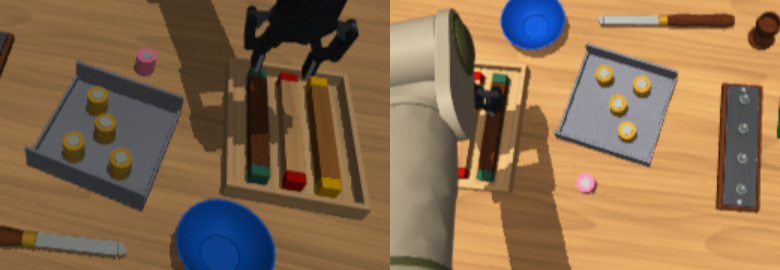

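```bash
python3 - <<'E'
from h import *
s=ctrl.sense();print(plan([523,47.3,114],-86.85),axes()[:2])
E
```

```text
{'off': array([258.7,   0.5,  11.4]), 'pos': array([499.6, 305.2, 114.4]), 'jaw': np.float64(-87.3), 'turn': np.float64(-0.5)} [[ 4.67535183e-02 -2.13129480e-03  9.98904183e-01]
 [-9.98906240e-01 -7.57248263e-04  4.67519989e-02]]
```

Emit:
drive_tool:
  gripper: [0.3,0.3,0.3,0.3,0.3,0.3,0.3,0.3,0.3,0.3]
  offset:
    - [0.0323,0,0.0014]
    - [0.0323,0,0.0014]
    - [0.0323,0,0.0014]
    - [0.0323,0,0.0014]
    - [0.0323,0,0.0014]
    - [0.0323,0,0.0014]
    - [0.0323,0,0.0014]
    - [0.0323,0,0.0014]
    - [0,0,0]
    - [0,0,0]
  turn: [0,0,0,0,0,0,0,0,0,0]

```text
time_s: 23.5
eef_pos: [523.2, 46.7, 114.7]
ee_rot: [-0.511, 0.511, -0.489, 0.488]
force: [-0.1, 1.2, 0.1]
grip_width: 0.7
```

```bash
python3 - <<'E'
from h import *
np.set_printoptions(precision=1,suppress=True)
r=snap("14",("scene",))
for o in ferr("scene",*r["scene"]): print(o)
print(plan([523,47.3,-15],-86.85)); cv2.imwrite("pics/s14.png",cv2.resize(r["scene"][0][130:320,150:400,::-1],None,fx=2.5,fy=2.5))
E
```

```text
('scene', np.int32(280), array([484.5,  89.7]), array([188.8,   8.1]), np.float64(44.2))
('scene', np.int32(142), array([524.1,  46.5]), array([33.9, 32.3]), np.float64(43.6))
('scene', np.int32(161), array([573.1,  71.5]), array([32.8, 34.8]), np.float64(43.4))
('scene', np.int32(169), array([616.9,  31.3]), array([34.6, 31.9]), np.float64(43.6))
('scene', np.int32(304), array([666. ,  57.6]), array([189.1,   7.3]), np.float64(45.3))
('scene', np.int32(183), array([629.2, 105.7]), array([34.5, 31.2]), np.float64(43.6))
{'off': array([  0.6, 129.8,   0.1]), 'pos': array([523.1,  47.8, 114.8]), 'jaw': np.float64(-87.4), 'turn': np.float64(-0.6)}
```

View pics/s14.png

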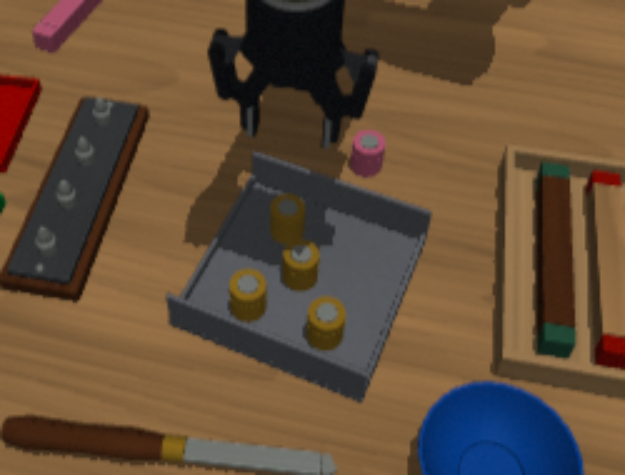

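Emit:
drive_tool:
  gripper: [0.3,0.3,0.3,0.3,0.3,0.3,0.3,0.9,0.9,0.9,0.9,0.9,0.9]
  offset:
    - [0,0.03,0]
    - [0,0.03,0]
    - [0,0.03,0]
    - [0,0.02,0]
    - [0,0.013,0]
    - [0,0.007,0]
    - [0,0,0]
    - [0,0,0]
    - [0,0,0]
    - [0,0,0]
    - [0,0,0]
    - [0,0,0]
    - [0,0,0]
  turn: [0,0,0,0,0,0,0,0,0,0,0,0,0]
  force: 40

```text
time_s: 24.63
eef_pos: [524.2, 48.1, -13.3]
ee_rot: [0.512, -0.511, 0.488, -0.489]
force: [-0.4, 2.9, 6.6]
grip_width: 0.383
```

```bash
python3 - <<'E'
from h import *
np.set_printoptions(precision=1,suppress=True)
r=snap("15",("scene",));s=ctrl.sense();print(s['eef_pos'],s['grip_width'],s['force'])
print(plan([615,-167.5,100],-86.85)); cv2.imwrite("pics/s15.png",cv2.resize(r["scene"][0][130:320,150:400,::-1],None,fx=2.5,fy=2.5))
E
```

```text
[524.2  48.1 -13.3] 0.382265929135029 [-0.9  2.   6.7]
{'off': array([ 219.7, -113.1,   80.8]), 'pos': array([524.2,  48.1, -13.3]), 'jaw': np.float64(-87.3), 'turn': np.float64(-0.5)}
```

View pics/s15.png

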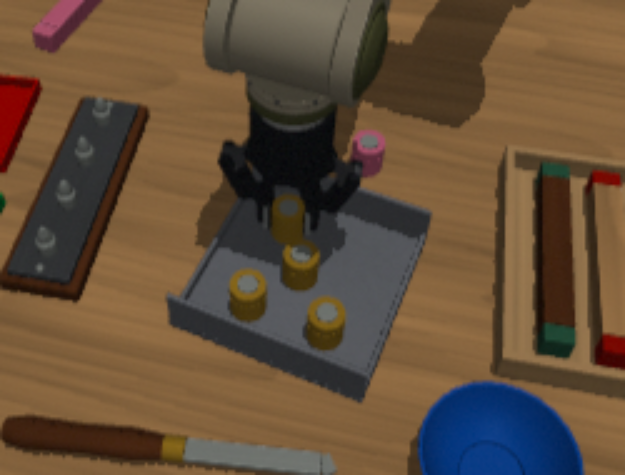

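Emit:
drive_tool:
  gripper: [0.9,0.9,0.9,0.9,0.9,0.9,0.9]
  offset:
    - [0,-0.01,0]
    - [0,-0.025,0]
    - [0,-0.03,0]
    - [0,-0.03,0]
    - [0,-0.015,0]
    - [0,0,0]
    - [0,0,0]
  turn: [-0.5,0,0,0,0,0,0]

```text
time_s: 25.27
eef_pos: [523.5, 47.8, 96.1]
ee_rot: [0.514, -0.513, 0.485, -0.486]
force: [0.5, -0.2, -1.7]
grip_width: 0.384
```

```bash
python3 - <<'E'
from h import *
np.set_printoptions(precision=1,suppress=True)
s=ctrl.sense();print(plan([441.2,-176.7,100],-86.85),s['grip_width'])
E
```

```text
{'off': array([219.6,  -4. , -94.7]), 'pos': array([523.5,  47.8,  96.1]), 'jaw': np.float64(-86.8), 'turn': np.float64(0.0)} 0.38399706482728074
```

Emit:
drive_tool:
  gripper: [0.9,0.9,0.9,0.9,0.9,0.9,0.9,0.9,0.9,0.9]
  offset:
    - [0.0275,0,-0.0118]
    - [0.0275,0,-0.0118]
    - [0.0275,0,-0.0118]
    - [0.0275,0,-0.0118]
    - [0.0275,0,-0.0118]
    - [0.0275,0,-0.0118]
    - [0.0275,0,-0.0118]
    - [0.0275,0,-0.0118]
    - [0,0,0]
    - [0,0,0]
  turn: [0,0,0,0,0,0,0,0,0,0]

```text
time_s: 26.1
eef_pos: [440.4, -177.6, 94.3]
ee_rot: [-0.513, 0.513, -0.487, 0.486]
force: [-0.2, -0.2, -0.2]
grip_width: 0.385
```

```bash
cat >> h.py <<'E'
def brass(n,p,d,lo=30):
    H=cv2.cvtColor(p,cv2.COLOR_RGB2HSV); P=cloud(n,d)
    return P,H
E
python3 - <<'E'
from h import *
np.set_printoptions(precision=1,suppress=True)
s=ctrl.sense();print(plan([441.2,-176.7,30],-86.85),s['grip_width'])
r=snap("16")
for n in r:
    p,d=r[n];P=cloud(n,d);t=s['eef_pos']
    H=cv2.cvtColor(p,cv2.COLOR_RGB2HSV)
    m=(abs(P[...,0]-t[0])<40)&(abs(P[...,1]-t[1])<40)&(P[...,2]>90)&(P[...,2]<170)&(H[...,0]>15)&(H[...,0]<32)&(H[...,1]>120)
    print(n,m.sum(), P[m].min(0) if m.any() else'',P[m].max(0) if m.any() else'')
c=np.hstack([cv2.resize(r["scene"][0][100:280,80:300],None,fx=1.8,fy=1.8),cv2.resize(r["top"][0][100:280,220:430],None,fx=1.8,fy=1.8)])
cv2.imwrite("pics/both_16.png",c[...,::-1])
E
```

```text
{'off': array([-0.7, 64.3,  1. ]), 'pos': array([ 440.4, -177.6,   94.3]), 'jaw': np.float64(-87.0), 'turn': np.float64(-0.2)} 0.38481686107297175
scene 182 [ 423.1 -195.7  112.8] [ 457.4 -150.   159.4]
top 0
```

View pics/both_16.png

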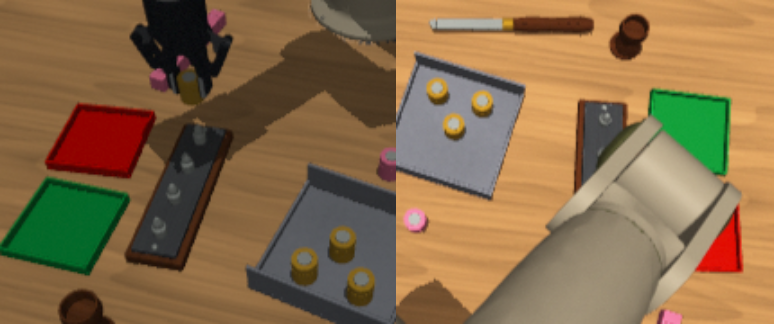

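Emit:
drive_tool:
  gripper: [0.9,0.9,0.9,0.9,0.9,0.9,0.9]
  offset:
    - [-0.0007,0.02,0.001]
    - [0,0.02,0]
    - [0,0.012,0]
    - [0,0.005,0]
    - [0,0.005,0]
    - [0,0,0]
    - [0,0,0]
  turn: [0,0,0,0,0,0,0]

```text
time_s: 26.78
eef_pos: [442.7, -176.1, 33.9]
ee_rot: [0.514, -0.514, 0.486, -0.486]
force: [0.1, -0.5, -1.3]
grip_width: 0.386
```

Emit:
drive_tool:
  gripper: [0.9,0.9,0.9,0.9,0.9]
  offset:
    - [0,0.003,0]
    - [0,0.003,0]
    - [0,0.002,0]
    - [0,0,0]
    - [0,0,0]
  turn: [0,0,0,0,0]

```text
time_s: 27.2
eef_pos: [442.4, -176.3, 25.5]
ee_rot: [0.514, -0.514, 0.486, -0.486]
force: [-0.9, 0.7, -1.7]
grip_width: 0.381
```

Emit:
drive_tool:
  gripper: [0.9,0.9,0.9,0.9,0.9,0.9]
  offset:
    - [0,0.002,0]
    - [0,0.002,0]
    - [0,0.002,0]
    - [0,0.002,0]
    - [0,0,0]
    - [0,0,0]
  turn: [0,0,0,0,0,0]

```text
time_s: 27.7
eef_pos: [442.3, -176.3, 17.4]
ee_rot: [-0.514, 0.514, -0.486, 0.486]
force: [0.0, -0.4, -1.9]
grip_width: 0.383
```

Emit:
drive_tool:
  gripper: [0.9,0.9,0.9,0.9,0.9,0.9,0.9]
  offset:
    - [0,0.002,0]
    - [0,0.002,0]
    - [0,0.002,0]
    - [0,0.002,0]
    - [0,0.0015,0]
    - [0,0,0]
    - [0,0,0]
  turn: [0,0,0,0,0,0,0]

```text
time_s: 28.28
eef_pos: [442.4, -176.3, 7.9]
ee_rot: [-0.514, 0.514, -0.486, 0.486]
force: [1.0, -1.2, -1.5]
grip_width: 0.38
```

Emit:
drive_tool:
  gripper: [0.9,0.9,0.9,0.9]
  offset:
    - [0,0.001,0]
    - [0,0.001,0]
    - [0,0,0]
    - [0,0,0]
  turn: [0,0,0,0]

```text
time_s: 28.62
eef_pos: [442.5, -176.4, 7.6]
ee_rot: [-0.514, 0.514, -0.486, 0.486]
force: [-7.2, 3.4, 21.1]
grip_width: 0.38
```

Emit:
drive_tool:
  gripper: [0.3,0.3,0.3,0.3,0.3,0.3,0.3,0.3,0.3,0.3,0.3]
  offset:
    - [0,-0.001,0]
    - [0,0,0]
    - [0,0,0]
    - [0,0,0]
    - [0,-0.01,0]
    - [0,-0.03,0]
    - [0,-0.03,0]
    - [0,-0.03,0]
    - [0,-0.01,0]
    - [0,0,0]
    - [0,0,0]
  turn: [0,0,0,0,0,0,0,0,0,0,0]

```text
time_s: 29.53
eef_pos: [442.2, -176.2, 116.8]
ee_rot: [0.514, -0.514, 0.486, -0.486]
force: [-0.1, 0.5, -1.0]
grip_width: 0.702
```

```bash
python3 - <<'E'
from h import *
np.set_printoptions(precision=1,suppress=True)
r=snap("17",("scene",))
for o in ferr("scene",*r["scene"]): print(o)
for o in ferr("scene",*r["scene"],lo=52,hi=90,ctr=(528,-172),r=150): print(o)
print(plan([572.7,71.8,114],-86.85)); cv2.imwrite("pics/s17.png",cv2.resize(r["scene"][0][100:300,80:380,::-1],None,fx=2.5,fy=2.5))
E
```

```text
('scene', np.int32(276), array([483.9,  89.8]), array([188.7,   8.4]), np.float64(44.3))
('scene', np.int32(155), array([572.3,  71.1]), array([32.4, 34.2]), np.float64(43.3))
('scene', np.int32(170), array([618.2,  30.9]), array([33.2, 33.8]), np.float64(43.4))
('scene', np.int32(301), array([666.1,  57.5]), array([189.5,   7.1]), np.float64(44.4))
('scene', np.int32(183), array([629.3, 105.8]), array([35.3, 31.4]), np.float64(43.5))
('scene', np.int32(133), array([ 441.8, -176.1]), array([35., 32.]), np.float64(64.1))
{'off': array([-240. ,    2. ,  144.5]), 'pos': array([ 441.8, -175.9,  116. ]), 'jaw': np.float64(-86.8), 'turn': np.float64(0.0)}
```

View pics/s17.png

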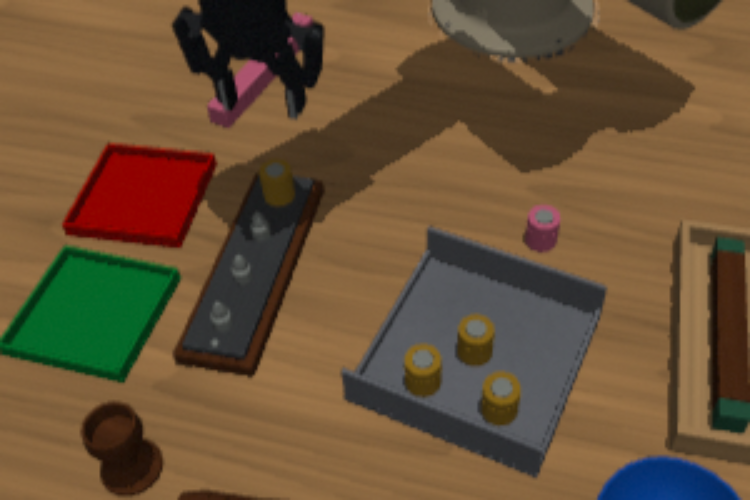

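Emit:
drive_tool:
  gripper: [0.3,0.3,0.3,0.3,0.3,0.3,0.3,0.3,0.3,0.3,0.3,0.3,0.3]
  offset:
    - [-0.03,0,0.0181]
    - [-0.03,0,0.0181]
    - [-0.03,0,0.0181]
    - [-0.03,0,0.0181]
    - [-0.03,0,0.0181]
    - [-0.03,0,0.0181]
    - [-0.03,0,0.0181]
    - [-0.03,0,0.0181]
    - [0,0.03,0]
    - [0,0.03,0]
    - [0,0,0]
    - [0,0,0]
    - [0,0,0]
  turn: [0,0,0,0,0,0,0,0,0,0,0,0,0]

```text
time_s: 30.67
eef_pos: [574.0, 71.1, 57.8]
ee_rot: [0.514, -0.513, 0.486, -0.486]
force: [0.2, 0.4, 1.1]
grip_width: 0.701
```

```bash
python3 - <<'E'
from h import *
print(plan([572.6,71.5,-13],-86.85))
E
```

```text
{'off': array([-0.5, 70.8, -1.4]), 'pos': array([574. ,  71.1,  57.8]), 'jaw': np.float64(-86.8), 'turn': np.float64(0.0)}
```

Emit:
drive_tool:
  gripper: [0.3,0.3,0.3,0.3,0.3,0.9,0.9,0.9,0.9,0.9,0.9,0.9,0.9,0.9,0.9,0.9,0.9,0.9]
  offset:
    - [-0.0005,0.03,-0.0014]
    - [0,0.02,0]
    - [0,0.014,0]
    - [0,0.006,0]
    - [0,0,0]
    - [0,0,0]
    - [0,0,0]
    - [0,0,0]
    - [0,0,0]
    - [0,0,0]
    - [0,0,0]
    - [0,-0.01,0]
    - [0,-0.025,0]
    - [0,-0.03,0]
    - [0,-0.03,0]
    - [0,-0.015,0]
    - [0,0,0]
    - [0,0,0]
  turn: [0,0,0,0,0,0,0,0,0,0,0,0,0,0,0,0,0,0]

```text
time_s: 32.17
eef_pos: [572.3, 71.9, 97.8]
ee_rot: [0.514, -0.513, 0.486, -0.486]
force: [-0.3, 0.5, -2.5]
grip_width: 0.379
```

```bash
python3 - <<'E'
from h import *
print(plan([499.2,-173.4,94],-86.85), ctrl.sense()['grip_width'])
E
```

```text
{'off': array([240.8,   3.7, -86.7]), 'pos': array([572.3,  71.9,  97.8]), 'jaw': np.float64(-86.8), 'turn': np.float64(0.0)} 0.3791730775925441
```

Emit:
drive_tool:
  gripper: [0.9,0.9,0.9,0.9,0.9,0.9,0.9,0.9,0.9,0.9]
  offset:
    - [0.0301,0,-0.0108]
    - [0.0301,0,-0.0108]
    - [0.0301,0,-0.0108]
    - [0.0301,0,-0.0108]
    - [0.0301,0,-0.0108]
    - [0.0301,0,-0.0108]
    - [0.0301,0,-0.0108]
    - [0.0301,0,-0.0108]
    - [0,0,0]
    - [0,0,0]
  turn: [0,0,0,0,0,0,0,0,0,0]

```text
time_s: 33.0
eef_pos: [498.2, -174.2, 95.7]
ee_rot: [-0.513, 0.513, -0.488, 0.486]
force: [0.2, 0.8, -0.9]
grip_width: 0.38
```

```bash
cat >> h.py <<'E'
def held(tag,pin):
    s=ctrl.sense();t=s['eef_pos'];r=snap(tag,("scene",));p,d=r["scene"];P=cloud("scene",d)
    H=cv2.cvtColor(p,cv2.COLOR_RGB2HSV)
    m=(abs(P[...,0]-t[0])<40)&(abs(P[...,1]-t[1])<30)&(P[...,2]>t[2]+5)&(P[...,2]<t[2]+70)&(H[...,0]>15)&(H[...,0]<32)&(H[...,1]>120)
    print('held',m.sum(),np.round(P[m].min(0),1),np.round(P[m].max(0),1)); print(plan(pin,-86.85,s),s['grip_width'])
    u,v=w2px("scene",t+[0,0,28]).astype(int);y0=max(v-70,0);x0=max(u-90,0)
    cv2.imwrite(f"pics/h_{tag}.png",cv2.resize(p[y0:y0+160,x0:x0+180,::-1],None,fx=3,fy=3))
E
python3 - <<'E'
from h import *
held("18",[499.2,-173.4,24])
E
```

```text
held 194 [ 481.1 -192.8  112.3] [ 517.1 -158.2  152.6]
{'off': array([-0.6, 71.7,  1.2]), 'pos': array([ 498.2, -174.2,   95.7]), 'jaw': np.float64(-87.0), 'turn': np.float64(-0.2)} 0.38021337031461966
```

View pics/h_18.png

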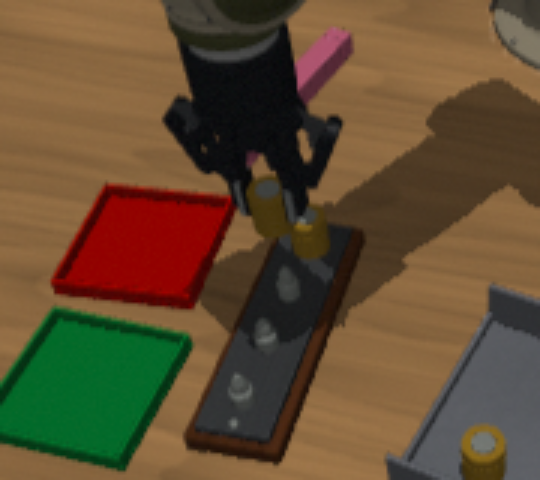

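Emit:
drive_tool:
  gripper: [0.9,0.9,0.9,0.9,0.9,0.9,0.9,0.9]
  offset:
    - [-0.0006,0.02,0.0003]
    - [0,0.02,0]
    - [0,0.012,0]
    - [0,0.006,0]
    - [0,0.006,0]
    - [0,0.006,0]
    - [0,0,0]
    - [0,0,0]
  turn: [0,0,0,0,0,0,0,0]

```text
time_s: 33.72
eef_pos: [499.8, -173.0, 26.8]
ee_rot: [-0.514, 0.514, -0.485, 0.486]
force: [0.2, -5.0, -3.8]
grip_width: 0.38
```

Emit:
drive_tool:
  gripper: [0.9,0.9,0.9,0.9,0.9]
  offset:
    - [0,0.002,0]
    - [0,0.002,0]
    - [0,0.002,0]
    - [0,0,0]
    - [0,0,0]
  turn: [0,0,0,0,0]

```text
time_s: 34.13
eef_pos: [501.3, -174.1, 24.0]
ee_rot: [-0.514, 0.514, -0.484, 0.488]
force: [-5.2, -3.4, 22.9]
grip_width: 0.379
```

Emit:
drive_tool:
  gripper: [0.9,0.5,0.5,0.5,0.5]
  offset:
    - [0,-0.0025,0]
    - [0,0,0]
    - [0,0,0]
    - [0,0,0]
    - [0,0,0]
  turn: [0,0,0,0,0]

```text
time_s: 34.55
eef_pos: [499.4, -172.3, 23.1]
ee_rot: [0.514, -0.514, 0.486, -0.485]
force: [0.3, -0.2, 0.8]
grip_width: 0.504
```

```bash
python3 - <<'E'
from h import *
r=snap("19",("scene",))
for o in ferr("scene",*r["scene"],lo=52,hi=90,ctr=(528,-172),r=150): print(o)
print(plan([499.7,-173.5,10]))
cv2.imwrite("pics/s19.png",cv2.resize(r["scene"][0][130:290,90:270,::-1],None,fx=3.5,fy=3.5))
E
```

```text
('scene', np.int32(325), array([ 501.6, -172.3]), array([69. , 33.4]), np.float64(77.5))
{'off': array([ 1.1, 13.1,  0.2]), 'pos': array([ 499.4, -172.4,   23.1]), 'jaw': np.float64(-86.8)}
```

View pics/s19.png

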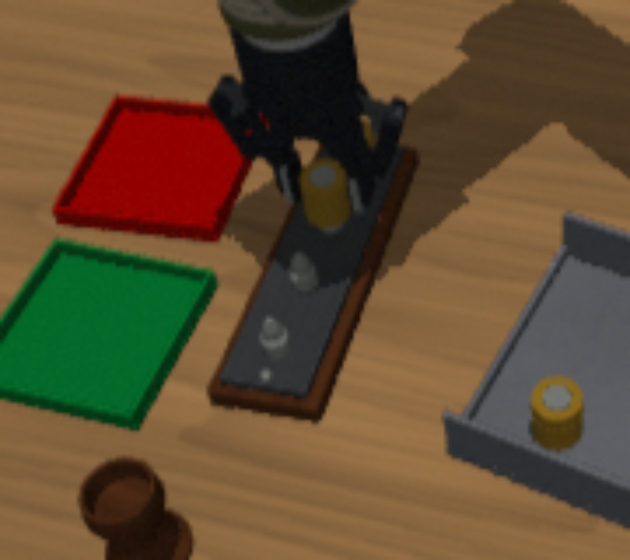

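```bash
python3 - <<'E'
from h import *
np.set_printoptions(precision=1,suppress=True)
p=cv2.imread("pics/scene_19.png");P=cloud("scene",np.load("scene_19.npy"))
H=cv2.cvtColor(p,cv2.COLOR_BGR2HSV)
m=(abs(P[...,0]-500)<22)&(abs(P[...,1]+173)<20)&(P[...,2]>72)&(P[...,2]<84)
print(m.sum(),np.percentile(P[m],[2,50,98],axis=0))
b=(abs(P[...,0]-510)<22)&(abs(P[...,1]+173)<18)&(P[...,2]>30)&(P[...,2]<72)&(H[...,0]>15)&(H[...,0]<32)&(H[...,1]>120)
print(np.percentile(P[b],[1,50,99],axis=0))
E
```

```text
134 [[ 486.  -188.4   73. ]
 [ 504.1 -171.8   79.6]
 [ 517.4 -156.9   82.7]]
[[ 500.1 -187.9   41.5]
 [ 514.  -166.9   56.5]
 [ 517.9 -156.3   71.4]]
```

Emit:
drive_tool:
  gripper: [0.9,0.9,0.9,0.9,0.9,0.9,0.9,0.9]
  offset:
    - [0.0005,0,0.001]
    - [0,0,0]
    - [0,0,0]
    - [0,0,0]
    - [0,0.002,0]
    - [0,0.002,0]
    - [0,0,0]
    - [0,0,0]
  turn: [0,0,0,0,0,0,0,0]

```text
time_s: 35.27
eef_pos: [501.8, -174.2, 21.8]
ee_rot: [0.514, -0.514, 0.484, -0.487]
force: [-5.6, 0.7, 22.3]
grip_width: 0.38
```

Emit:
drive_tool:
  gripper: [0.9,0.3,0.3,0.3,0.3,0.3,0.3,0.3,0.3,0.3,0.3,0.3]
  offset:
    - [0,-0.003,0]
    - [0,0,0]
    - [0,0,0]
    - [0,0,0]
    - [0,0,0]
    - [0,-0.01,0]
    - [0,-0.03,0]
    - [0,-0.03,0]
    - [0,-0.025,0]
    - [0,0,0]
    - [0,0,0]
    - [0,0,0]
  turn: [0,0,0,0,0,0,0,0,0,0,0,0]

```text
time_s: 36.27
eef_pos: [500.2, -173.0, 117.1]
ee_rot: [-0.514, 0.514, -0.486, 0.486]
force: [0.5, 0.1, -0.4]
grip_width: 0.702
```

```bash
python3 - <<'E'
from h import *
r=snap("20",("scene",))
for o in ferr("scene",*r["scene"]): print(o)
for o in ferr("scene",*r["scene"],lo=52,hi=90,ctr=(528,-172),r=150): print(o)
print(plan([617.5,31.3,114],-86.85))
cv2.imwrite("pics/s20.png",cv2.resize(r["scene"][0][100:300,80:380,::-1],None,fx=2.5,fy=2.5))
E
```

```text
('scene', np.int32(280), array([484. ,  90.4]), array([187.7,   8.5]), np.float64(44.3))
('scene', np.int32(169), array([617.2,  31.4]), array([34.6, 31.9]), np.float64(43.6))
('scene', np.int32(309), array([666.1,  57.2]), array([189.8,   6.7]), np.float64(45.4))
('scene', np.int32(186), array([629.3, 105.6]), array([35.1, 31.3]), np.float64(43.4))
('scene', np.int32(337), array([ 472.4, -175.2]), array([94.5, 34.2]), np.float64(66.2))
{'off': array([-197.4,    2.6,  128.6]), 'pos': array([ 500. , -172.9,  116.6]), 'jaw': np.float64(-86.8), 'turn': np.float64(0.0)}
```

View pics/s20.png

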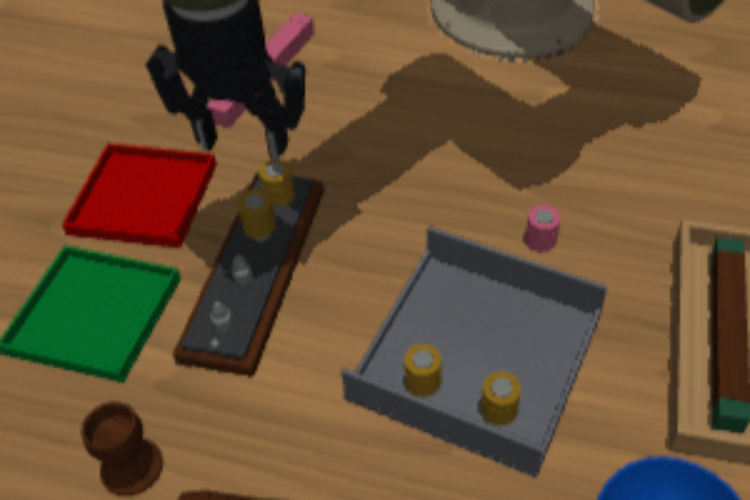

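Pin 1 (px ~275,185) holds a seated ferrule, pin 2 (px ~257,215) a raised one; two remain in the tray. On to B at (617.4, 31.4).

Emit:
drive_tool:
  gripper: [0.3,0.3,0.3,0.3,0.3,0.3,0.3,0.3,0.3,0.3,0.3,0.3]
  offset:
    - [-0.0282,0,0.0183]
    - [-0.0282,0,0.0183]
    - [-0.0282,0,0.0183]
    - [-0.0282,0,0.0183]
    - [-0.0282,0,0.0183]
    - [-0.0282,0,0.0183]
    - [-0.0282,0,0.0183]
    - [0,0.03,0]
    - [0,0.03,0]
    - [0,0,0]
    - [0,0,0]
    - [0,0,0]
  turn: [0,0,0,0,0,0,0,0,0,0,0,0]

```text
time_s: 37.32
eef_pos: [618.1, 30.6, 58.7]
ee_rot: [0.514, -0.513, 0.486, -0.486]
force: [0.2, 0.3, 0.7]
grip_width: 0.7
```

```bash
python3 - <<'E'
from h import *
print(plan([617.4,31.4,-14],-86.85))
E
```

```text
{'off': array([-0.9, 72.7, -0.7]), 'pos': array([618.1,  30.6,  58.7]), 'jaw': np.float64(-86.8), 'turn': np.float64(0.0)}
```

Emit:
drive_tool:
  gripper: [0.3,0.3,0.3,0.3,0.3,0.9,0.9,0.9,0.9,0.9,0.9,0.9,0.9,0.9,0.9,0.9,0.9,0.9]
  offset:
    - [-0.0009,0.03,-0.0007]
    - [0,0.02,0]
    - [0,0.014,0]
    - [0,0.007,0]
    - [0,0,0]
    - [0,0,0]
    - [0,0,0]
    - [0,0,0]
    - [0,0,0]
    - [0,0,0]
    - [0,0,0]
    - [0,-0.01,0]
    - [0,-0.025,0]
    - [0,-0.03,0]
    - [0,-0.03,0]
    - [0,-0.015,0]
    - [0,0,0]
    - [0,0,0]
  turn: [0,0,0,0,0,0,0,0,0,0,0,0,0,0,0,0,0,0]

```text
time_s: 38.82
eef_pos: [617.0, 31.9, 97.4]
ee_rot: [0.514, -0.513, 0.485, -0.486]
force: [-0.2, 0.3, -2.0]
grip_width: 0.382
```

```bash
python3 - <<'E'
from h import *
print(plan([558,-170,94],-86.85), ctrl.sense()['grip_width'])
E
```

```text
{'off': array([198.3,   3.3, -70.1]), 'pos': array([617. ,  31.9,  97.4]), 'jaw': np.float64(-86.8), 'turn': np.float64(0.0)} 0.3821873014278484
```

Emit:
drive_tool:
  gripper: [0.9,0.9,0.9,0.9,0.9,0.9,0.9,0.9,0.9]
  offset:
    - [0.0283,0,-0.01]
    - [0.0283,0,-0.01]
    - [0.0283,0,-0.01]
    - [0.0283,0,-0.01]
    - [0.0283,0,-0.01]
    - [0.0283,0,-0.01]
    - [0.0283,0,-0.01]
    - [0,0,0]
    - [0,0,0]
  turn: [0,0,0,0,0,0,0,0,0]

```text
time_s: 39.57
eef_pos: [556.9, -170.5, 95.1]
ee_rot: [-0.513, 0.513, -0.487, 0.486]
force: [0.4, -0.0, -0.0]
grip_width: 0.382
```

```bash
python3 - <<'E'
from h import *
held("21",[558,-170,26])
E
```

```text
held 203 [ 540.5 -190.   111.4] [ 575.2 -141.6  161.4]
{'off': array([-0.4, 69.1,  1.3]), 'pos': array([ 556.9, -170.5,   95.1]), 'jaw': np.float64(-87.0), 'turn': np.float64(-0.2)} 0.38245498639575753
```

Emit:
drive_tool:
  gripper: [0.9,0.9,0.9,0.9,0.9,0.9,0.9,0.9]
  offset:
    - [-0.0003,0.02,0.0003]
    - [0,0.02,0]
    - [0,0.012,0]
    - [0,0.006,0]
    - [0,0.006,0]
    - [0,0.005,0]
    - [0,0,0]
    - [0,0,0]
  turn: [0,0,0,0,0,0,0,0]

```text
time_s: 40.28
eef_pos: [558.5, -169.5, 27.9]
ee_rot: [0.514, -0.514, 0.486, -0.486]
force: [-0.3, -1.0, -1.4]
grip_width: 0.383
```

Emit:
drive_tool:
  gripper: [0.9,0.9,0.9,0.9,0.9,0.9]
  offset:
    - [0,0.002,0]
    - [0,0.002,0]
    - [0,0.002,0]
    - [0,0.001,0]
    - [0,0,0]
    - [0,0,0]
  turn: [0,0,0,0,0,0]

```text
time_s: 40.78
eef_pos: [558.1, -169.8, 20.4]
ee_rot: [-0.514, 0.514, -0.486, 0.486]
force: [0.0, -1.9, -2.3]
grip_width: 0.383
```

Emit:
drive_tool:
  gripper: [0.9,0.9,0.9,0.9,0.9,0.9,0.9]
  offset:
    - [0,0.002,0]
    - [0,0.002,0]
    - [0,0.002,0]
    - [0,0.002,0]
    - [0,0.002,0]
    - [0,0,0]
    - [0,0,0]
  turn: [0,0,0,0,0,0,0]

```text
time_s: 41.37
eef_pos: [558.1, -169.8, 10.1]
ee_rot: [-0.514, 0.514, -0.486, 0.486]
force: [-0.9, -6.0, -2.7]
grip_width: 0.386
```

Emit:
drive_tool:
  gripper: [0.9,0.9,0.9,0.9,0.9,0.9]
  offset:
    - [0,0.001,0]
    - [0,0.001,0]
    - [0,0.001,0]
    - [0,0.001,0]
    - [0,0,0]
    - [0,0,0]
  turn: [0,0,0,0,0,0]

```text
time_s: 41.87
eef_pos: [558.2, -169.9, 9.3]
ee_rot: [-0.514, 0.514, -0.485, 0.486]
force: [-13.6, -1.0, 28.7]
grip_width: 0.382
```

Seated on the flat. Release, lift, look.

Emit:
drive_tool:
  gripper: [0.9,0.3,0.3,0.3,0.3,0.3,0.3,0.3,0.3,0.3,0.3,0.3]
  offset:
    - [0,-0.003,0]
    - [0,0,0]
    - [0,0,0]
    - [0,0,0]
    - [0,0,0]
    - [0,-0.01,0]
    - [0,-0.03,0]
    - [0,-0.03,0]
    - [0,-0.03,0]
    - [0,-0.01,0]
    - [0,0,0]
    - [0,0,0]
  turn: [0,0,0,0,0,0,0,0,0,0,0,0]

```text
time_s: 42.87
eef_pos: [558.0, -169.3, 119.2]
ee_rot: [0.514, -0.514, 0.486, -0.486]
force: [-0.1, 0.3, -0.8]
grip_width: 0.7
```

```bash
python3 - <<'E'
from h import *
r=snap("22",("scene",))
for o in ferr("scene",*r["scene"]): print(o)
for o in ferr("scene",*r["scene"],lo=52,hi=90,ctr=(528,-172),r=150): print(o)
print(plan([629,106,114],-86.85))
cv2.imwrite("pics/s22.png",cv2.resize(r["scene"][0][100:300,80:380,::-1],None,fx=2.5,fy=2.5))
E
```

```text
('scene', np.int32(279), array([484.2,  90.3]), array([187.5,   8.6]), np.float64(44.7))
('scene', np.int32(303), array([665.6,  57.6]), array([189.1,   7.7]), np.float64(45.5))
('scene', np.int32(181), array([629.1, 105.6]), array([34.4, 31.3]), np.float64(43.4))
('scene', np.int32(80), array([ 443.5, -169.6]), array([19.5, 33.5]), np.float64(63.6))
('scene', np.int32(169), array([ 504. , -173.4]), array([31.2, 34.1]), np.float64(76.7))
('scene', np.int32(164), array([ 558.4, -170.7]), array([33.7, 32.9]), np.float64(64.3))
{'off': array([-270.7,    4.4,   86.6]), 'pos': array([ 557.6, -169.1,  118.2]), 'jaw': np.float64(-86.8), 'turn': np.float64(0.0)}
```

View pics/s22.png

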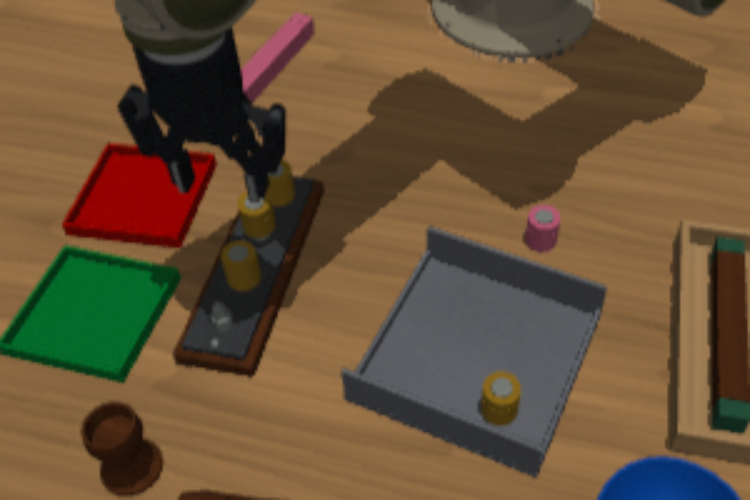

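Pins 1 and 3 seated (tops ≈ 64), pin 2 raised (≈ 79). Last one, A at (629,106).

Emit:
drive_tool:
  gripper: [0.3,0.3,0.3,0.3,0.3,0.3,0.3,0.3,0.3,0.3,0.3,0.3,0.3,0.3]
  offset:
    - [-0.0301,0,0.0096]
    - [-0.0301,0,0.0096]
    - [-0.0301,0,0.0096]
    - [-0.0301,0,0.0096]
    - [-0.0301,0,0.0096]
    - [-0.0301,0,0.0096]
    - [-0.0301,0,0.0096]
    - [-0.0301,0,0.0096]
    - [-0.0301,0,0.0096]
    - [0,0.03,0]
    - [0,0.03,0]
    - [0,0,0]
    - [0,0,0]
    - [0,0,0]
  turn: [0,0,0,0,0,0,0,0,0,0,0,0,0,0]

```text
time_s: 44.08
eef_pos: [629.9, 105.5, 60.4]
ee_rot: [0.514, -0.513, 0.486, -0.486]
force: [-0.0, -0.2, 0.5]
grip_width: 0.701
```

```bash
python3 - <<'E'
from h import *
print(plan([629,106,-14],-86.85))
E
```

```text
{'off': array([-0.6, 74.4, -0.9]), 'pos': array([629.9, 105.5,  60.4]), 'jaw': np.float64(-86.8), 'turn': np.float64(0.0)}
```

Emit:
drive_tool:
  gripper: [0.3,0.3,0.3,0.3,0.3,0.9,0.9,0.9,0.9,0.9,0.9,0.9,0.9,0.9,0.9,0.9,0.9,0.9]
  offset:
    - [-0.0006,0.03,-0.0009]
    - [0,0.02,0]
    - [0,0.015,0]
    - [0,0.008,0]
    - [0,0,0]
    - [0,0,0]
    - [0,0,0]
    - [0,0,0]
    - [0,0,0]
    - [0,0,0]
    - [0,0,0]
    - [0,-0.01,0]
    - [0,-0.025,0]
    - [0,-0.03,0]
    - [0,-0.03,0]
    - [0,-0.015,0]
    - [0,0,0]
    - [0,0,0]
  turn: [0,0,0,0,0,0,0,0,0,0,0,0,0,0,0,0,0,0]

```text
time_s: 45.58
eef_pos: [628.5, 106.4, 97.1]
ee_rot: [0.514, -0.513, 0.486, -0.486]
force: [-0.8, -0.1, -2.1]
grip_width: 0.382
```

```bash
python3 - <<'E'
from h import *
print(plan([616,-167,94],-86.85), ctrl.sense()['grip_width'])
E
```

```text
{'off': array([272.2,   3.1, -27.7]), 'pos': array([628.5, 106.4,  97.1]), 'jaw': np.float64(-86.8), 'turn': np.float64(0.0)} 0.38181446467741964
```

Emit:
drive_tool:
  gripper: [0.9,0.9,0.9,0.9,0.9,0.9,0.9,0.9,0.9,0.9,0.9,0.9]
  offset:
    - [0.0302,0,-0.0031]
    - [0.0302,0,-0.0031]
    - [0.0302,0,-0.0031]
    - [0.0302,0,-0.0031]
    - [0.0302,0,-0.0031]
    - [0.0302,0,-0.0031]
    - [0.0302,0,-0.0031]
    - [0.0302,0,-0.0031]
    - [0.0302,0,-0.0031]
    - [0,0,0]
    - [0,0,0]
    - [0,0,0]
  turn: [0,0,0,0,0,0,0,0,0,0,0,0]

```text
time_s: 46.58
eef_pos: [615.1, -165.8, 95.1]
ee_rot: [-0.514, 0.514, -0.487, 0.485]
force: [-0.4, -0.1, -1.8]
grip_width: 0.379
```

```bash
python3 - <<'E'
from h import *
held("23",[616,-167,26])
E
```

```text
held 205 [ 599.6 -183.1  110.3] [ 633.4 -137.2  152.4]
{'off': array([ 1.3, 69.1,  1. ]), 'pos': array([ 615.1, -165.8,   95.1]), 'jaw': np.float64(-86.8), 'turn': np.float64(0.0)} 0.37908198887690053
```

Emit:
drive_tool:
  gripper: [0.9,0.9,0.9,0.9,0.9,0.9,0.9,0.9]
  offset:
    - [0.001,0.02,0]
    - [0,0.02,0]
    - [0,0.012,0]
    - [0,0.006,0]
    - [0,0.006,0]
    - [0,0.005,0]
    - [0,0,0]
    - [0,0,0]
  turn: [0,0,0,0,0,0,0,0]

```text
time_s: 47.3
eef_pos: [616.0, -167.6, 27.9]
ee_rot: [0.514, -0.514, 0.486, -0.486]
force: [0.5, 0.3, -1.1]
grip_width: 0.385
```

Emit:
drive_tool:
  gripper: [0.9,0.9,0.9,0.9,0.9,0.9]
  offset:
    - [0,0.002,0]
    - [0,0.002,0]
    - [0,0.002,0]
    - [0,0.001,0]
    - [0,0,0]
    - [0,0,0]
  turn: [0,0,0,0,0,0]

```text
time_s: 47.8
eef_pos: [616.8, -168.1, 24.1]
ee_rot: [0.514, -0.513, 0.485, -0.487]
force: [-7.3, 3.4, 21.7]
grip_width: 0.384
```

Emit:
drive_tool:
  gripper: [0.9,0.5,0.5,0.5,0.5,0.9,0.9,0.9,0.9,0.9,0.9,0.9,0.9]
  offset:
    - [0,-0.003,0]
    - [0,0,0]
    - [0,0,0]
    - [0,0,0]
    - [0,0,0]
    - [0,0,0]
    - [0,0,0]
    - [0,0,0]
    - [0,0,0]
    - [0,0.002,0]
    - [0,0.002,0]
    - [0,0,0]
    - [0,0,0]
  turn: [0,0,0,0,0,0,0,0,0,0,0,0,0]

```text
time_s: 48.88
eef_pos: [616.7, -167.9, 22.7]
ee_rot: [0.514, -0.513, 0.485, -0.487]
force: [-7.0, 2.1, 21.8]
grip_width: 0.382
```

Firmly stopped again. Release, lift, inspect all four.

Emit:
drive_tool:
  gripper: [0.9,0.3,0.3,0.3,0.3,0.3,0.3,0.3,0.3,0.3,0.3,0.3]
  offset:
    - [0,-0.003,0]
    - [0,0,0]
    - [0,0,0]
    - [0,0,0]
    - [0,0,0]
    - [0,-0.01,0]
    - [0,-0.03,0]
    - [0,-0.03,0]
    - [0,-0.03,0]
    - [0,-0.0,0]
    - [0,0,0]
    - [0,0,0]
  turn: [0,0,0,0,0,0,0,0,0,0,0,0]

```text
time_s: 49.88
eef_pos: [615.4, -167.4, 122.0]
ee_rot: [-0.514, 0.514, -0.486, 0.486]
force: [-0.0, -0.2, 0.7]
grip_width: 0.698
```

```bash
python3 - <<'E'
from h import *
r=snap("24",("scene",))
for o in ferr("scene",*r["scene"]): print(o)
for o in ferr("scene",*r["scene"],lo=60,hi=69,ctr=(528,-172),r=150): print(o)
for o in ferr("scene",*r["scene"],lo=74,hi=90,ctr=(528,-172),r=150): print(o)
print(plan([616,-167.5,114],-86.85))
cv2.imwrite("pics/s24.png",cv2.resize(r["scene"][0][100:300,80:380,::-1],None,fx=2.5,fy=2.5))
E
```

```text
('scene', np.int32(280), array([484.6,  90.5]), array([187.3,   7.1]), np.float64(44.7))
('scene', np.int32(316), array([666.3,  57.4]), array([189.6,   6.5]), np.float64(45.4))
('scene', np.int32(102), array([ 440.1, -175.2]), array([35.9, 28.8]), np.float64(64.6))
('scene', np.int32(118), array([ 559.1, -170.4]), array([31.4, 32.7]), np.float64(64.4))
('scene', np.int32(33), array([ 626.5, -161.8]), array([10.8, 30.6]), np.float64(65.1))
('scene', np.int32(46), array([ 502.1, -162.9]), array([32.7, 12.4]), np.float64(79.1))
('scene', np.int32(158), array([ 617.9, -167.7]), array([33.2, 33.5]), np.float64(79.9))
{'off': array([0.2, 7.4, 0.8]), 'pos': array([ 615.2, -167.4,  121.4]), 'jaw': np.float64(-86.8), 'turn': np.float64(0.0)}
```

View pics/s24.png

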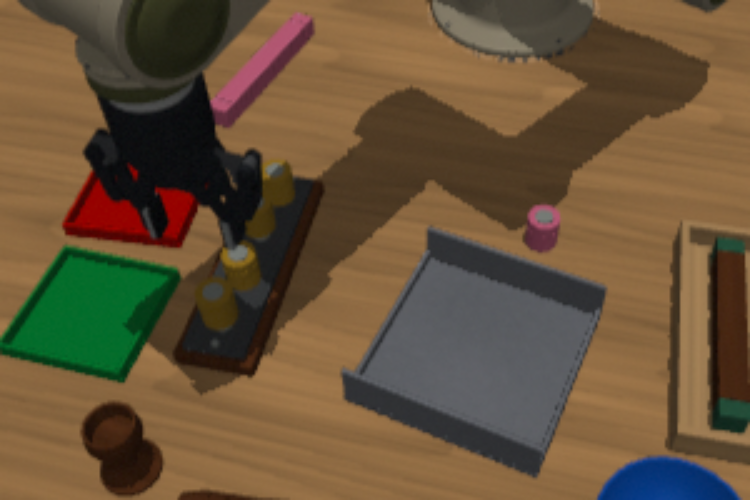

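Emit:
drive_tool:
  gripper: [0.3,0.3,0.3,0.3,0.3,0.3,0.3,0.9,0.9,0.9,0.9,0.9,0.9,0.9,0.9,0.9,0.9,0.9]
  offset:
    - [0,0.03,0.001]
    - [0,0.03,0]
    - [0,0.02,0]
    - [0,0.012,0]
    - [0,0.006,0]
    - [0,0,0]
    - [0,0,0]
    - [0,0,0]
    - [0,0,0]
    - [0,0,0]
    - [0,0,0]
    - [0,0,0]
    - [0,-0.01,0]
    - [0,-0.02,0]
    - [0,-0.03,0]
    - [0,-0.02,0]
    - [0,0,0]
    - [0,0,0]
  turn: [0,0,0,0,0,0,0,0,0,0,0,0,0,0,0,0,0,0]

```text
time_s: 51.43
eef_pos: [616.9, -167.6, 105.3]
ee_rot: [0.514, -0.514, 0.485, -0.486]
force: [-1.4, -0.2, -3.3]
grip_width: 0.383
```

```bash
python3 - <<'E'
from h import *
held("25",[490,-331,100])
E
```

```text
held 205 [ 601.6 -186.1  119.7] [ 634.4 -139.   163.6]
{'off': array([ 156. ,    5.3, -135.8]), 'pos': array([ 616.9, -167.6,  105.3]), 'jaw': np.float64(-86.8), 'turn': np.float64(0.0)} 0.38302633972198735
```

View pics/h_25.png

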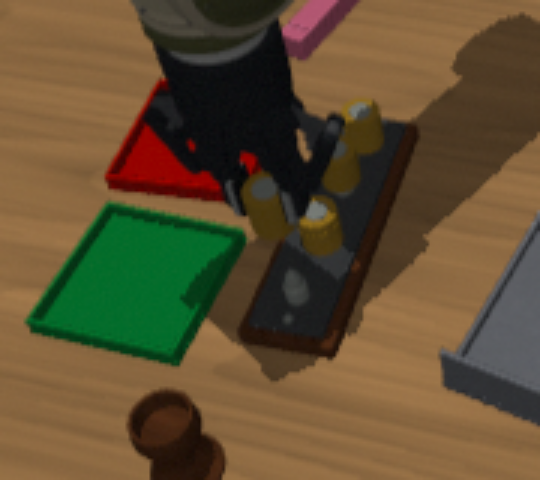

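Emit:
drive_tool:
  gripper: [0.9,0.9,0.9,0.9,0.9,0.9,0.9,0.9,0.9]
  offset:
    - [0.026,0,-0.0226]
    - [0.026,0,-0.0226]
    - [0.026,0,-0.0226]
    - [0.026,0,-0.0226]
    - [0.026,0,-0.0226]
    - [0.026,0,-0.0226]
    - [0,0,0]
    - [0,0,0]
    - [0,0,0]
  turn: [0,0,0,0,0,0,0,0,0]

```text
time_s: 52.23
eef_pos: [489.8, -330.1, 103.3]
ee_rot: [0.514, -0.514, 0.487, -0.485]
force: [0.1, 0.4, -2.5]
grip_width: 0.388
```

```bash
python3 - <<'E'
from h import *
held("26",[490,-331,-13])
E
```

```text
held 167 [ 473.6 -349.3  119.6] [ 506.5 -312.8  168.9]
{'off': array([  1.1, 116.3,   0.3]), 'pos': array([ 489.8, -330.1,  103.3]), 'jaw': np.float64(-86.8), 'turn': np.float64(0.0)} 0.3881669052585183
```

View pics/h_26.png

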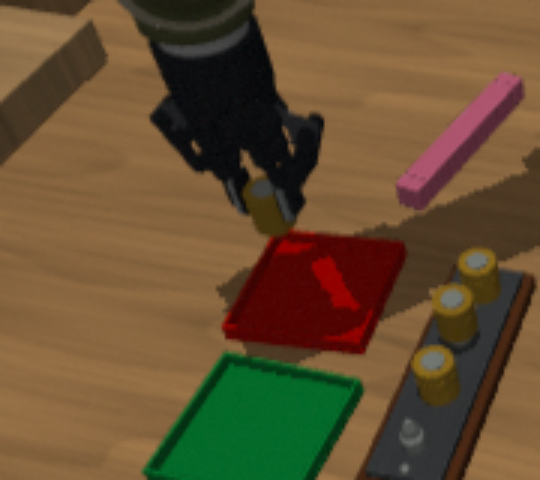

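Emit:
drive_tool:
  gripper: [0.9,0.9,0.9,0.9,0.9,0.9,0.9,0.9,0.9,0.9]
  offset:
    - [0.001,0.03,0]
    - [0,0.03,0]
    - [0,0.025,0]
    - [0,0.015,0]
    - [0,0.008,0]
    - [0,0.004,0]
    - [0,0.002,0]
    - [0,0.001,0]
    - [0,0,0]
    - [0,0,0]
  turn: [0,0,0,0,0,0,0,0,0,0]

```text
time_s: 53.12
eef_pos: [490.5, -332.1, -9.7]
ee_rot: [0.514, -0.514, 0.485, -0.486]
force: [-0.5, 0.2, -0.9]
grip_width: 0.385
```

Emit:
drive_tool:
  gripper: [0.9,0.9,0.9,0.9]
  offset:
    - [0,0.001,0]
    - [0,0.001,0]
    - [0,0,0]
    - [0,0,0]
  turn: [0,0,0,0]

```text
time_s: 53.45
eef_pos: [490.3, -332.3, -10.9]
ee_rot: [-0.514, 0.514, -0.485, 0.486]
force: [-4.6, 3.0, 10.1]
grip_width: 0.382
```

Emit:
drive_tool:
  gripper: [0.47,0.47,0.47,0.47,0.47,0.47,0.47,0.3,0.3,0.3,0.3]
  offset:
    - [0,0,0]
    - [0,0,0]
    - [0,0,0]
    - [0,0,0]
    - [0,-0.01,0]
    - [0,-0.03,0]
    - [0,-0.03,0]
    - [0,-0.03,0]
    - [0,-0.03,0]
    - [0,0,0]
    - [0,0,0]
  turn: [0,0,0,0,0,0,0,0,0,0,0]

```text
time_s: 54.37
eef_pos: [490.7, -332.4, 119.6]
ee_rot: [-0.514, 0.514, -0.485, 0.487]
force: [-0.3, 0.0, 0.2]
grip_width: 0.7
```

```bash
python3 - <<'E'
from h import *
r=snap("27",("scene",))
for o in ferr("scene",*r["scene"],lo=60,hi=69,ctr=(528,-172),r=150): print(o)
for o in ferr("scene",*r["scene"],lo=75,hi=90,ctr=(528,-172),r=150): print(o)
for o in ferr("scene",*r["scene"],lo=36,hi=48,ctr=(463,-333),r=80): print(o)
print(plan([500.5,-172.7,114],-86.85))
cv2.imwrite("pics/s27.png",cv2.resize(r["scene"][0][100:300,80:380,::-1],None,fx=2.5,fy=2.5))
E
```

```text
('scene', np.int32(104), array([ 441.6, -176.8]), array([34.2, 32.3]), np.float64(64.8))
('scene', np.int32(30), array([ 509.2, -167. ]), array([13.7, 31.9]), np.float64(63.6))
('scene', np.int32(130), array([ 558. , -171.3]), array([34.2, 31.6]), np.float64(64.7))
('scene', np.int32(128), array([ 502., -173.]), array([33.6, 33.6]), np.float64(79.6))
('scene', np.int32(114), array([ 487.6, -332.9]), array([36.8, 32. ]), np.float64(42.9))
{'off': array([-158.3,    3.8,   19.3]), 'pos': array([ 490. , -331.8,  117.8]), 'jaw': np.float64(-86.8), 'turn': np.float64(0.0)}
```

View pics/s27.png

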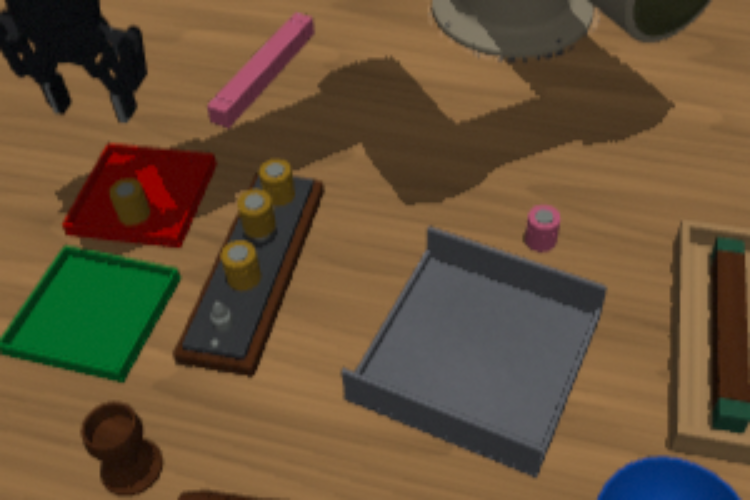

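Emit:
drive_tool:
  gripper: [0.3,0.3,0.3,0.3,0.3,0.3,0.3,0.3]
  offset:
    - [-0.0316,0,0.004]
    - [-0.0316,0,0.004]
    - [-0.0316,0,0.004]
    - [-0.0316,0,0.004]
    - [-0.0316,0,0.004]
    - [0,0,0]
    - [0,0,0]
    - [0,0,0]
  turn: [0,0,0,0,0,0,0,0]

```text
time_s: 55.08
eef_pos: [501.0, -173.3, 116.8]
ee_rot: [-0.514, 0.514, -0.486, 0.485]
force: [0.3, 0.2, 0.2]
grip_width: 0.701
```

```bash
python3 - <<'E'
from h import *
print(plan([501,-172.8,24],-86.85))
E
```

```text
{'off': array([-0.4, 92.8,  0.1]), 'pos': array([ 501. , -173.3,  116.8]), 'jaw': np.float64(-86.8), 'turn': np.float64(0.0)}
```

Emit:
drive_tool:
  gripper: [0.3,0.3,0.3,0.3,0.3,0.3,0.3,0.9,0.9,0.9,0.9,0.9,0.9,0.9,0.9,0.9,0.9,0.9]
  offset:
    - [-0.0003,0.03,0]
    - [0,0.03,0]
    - [0,0.02,0]
    - [0,0.009,0]
    - [0,0.004,0]
    - [0,0,0]
    - [0,0,0]
    - [0,0,0]
    - [0,0,0]
    - [0,0,0]
    - [0,0,0]
    - [0,0,0]
    - [0,-0.01,0]
    - [0,-0.02,0]
    - [0,-0.03,0]
    - [0,-0.02,0]
    - [0,0,0]
    - [0,0,0]
  turn: [0,0,0,0,0,0,0,0,0,0,0,0,0,0,0,0,0,0]

```text
time_s: 56.58
eef_pos: [501.5, -172.7, 105.3]
ee_rot: [0.514, -0.514, 0.485, -0.486]
force: [-0.6, 0.7, -2.6]
grip_width: 0.38
```

```bash
python3 - <<'E'
from h import *
held("28",[436,-336,100])
E
```

```text
held 190 [ 483.2 -190.2  119.5] [ 519.1 -156.6  170.3]
{'off': array([159.4,   5.3, -74.5]), 'pos': array([ 501.5, -172.7,  105.3]), 'jaw': np.float64(-86.8), 'turn': np.float64(0.0)} 0.3798888118393685
```

Emit:
drive_tool:
  gripper: [0.9,0.9,0.9,0.9,0.9,0.9,0.9,0.9]
  offset:
    - [0.0319,0,-0.0148]
    - [0.0319,0,-0.0148]
    - [0.0319,0,-0.0148]
    - [0.0319,0,-0.0148]
    - [0.0319,0,-0.0148]
    - [0,0,0]
    - [0,0,0]
    - [0,0,0]
  turn: [0,0,0,0,0,0,0,0]

```text
time_s: 57.3
eef_pos: [435.9, -335.1, 103.3]
ee_rot: [0.514, -0.513, 0.487, -0.485]
force: [0.8, 0.1, -2.0]
grip_width: 0.382
```

```bash
python3 - <<'E'
from h import *
held("29",[436,-336,-11])
E
```

```text
held 162 [ 423.2 -356.   118.5] [ 454.6 -318.9  170.1]
{'off': array([  1.2, 114.3,   0.2]), 'pos': array([ 435.9, -335.1,  103.3]), 'jaw': np.float64(-86.8), 'turn': np.float64(0.0)} 0.38169146589178776
```

View pics/h_29.png

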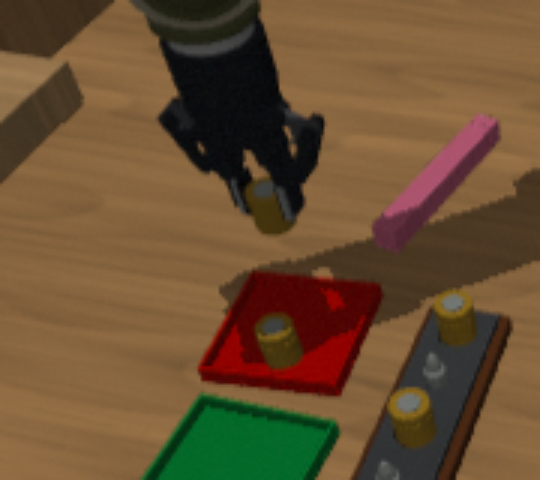

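Emit:
drive_tool:
  gripper: [0.9,0.9,0.9,0.9,0.9,0.9,0.9,0.9,0.9,0.9]
  offset:
    - [0,0.03,0]
    - [0,0.03,0]
    - [0,0.025,0]
    - [0,0.014,0]
    - [0,0.008,0]
    - [0,0.004,0]
    - [0,0.001,0]
    - [0,0,0]
    - [0,0,0]
    - [0,0,0]
  turn: [0,0,0,0,0,0,0,0,0,0]

```text
time_s: 58.18
eef_pos: [436.6, -336.4, -6.6]
ee_rot: [-0.514, 0.514, -0.485, 0.486]
force: [0.4, 0.5, -1.3]
grip_width: 0.377
```

Emit:
drive_tool:
  gripper: [0.9,0.9,0.9,0.9]
  offset:
    - [0,0.001,0]
    - [0,0.001,0]
    - [0,0,0]
    - [0,0,0]
  turn: [0,0,0,0]

```text
time_s: 58.52
eef_pos: [436.2, -336.1, -9.5]
ee_rot: [0.514, -0.514, 0.486, -0.486]
force: [0.2, -0.5, -0.8]
grip_width: 0.379
```

Emit:
drive_tool:
  gripper: [0.9,0.9,0.9,0.9,0.9]
  offset:
    - [0,0.001,0]
    - [0,0.001,0]
    - [0,0.001,0]
    - [0,0,0]
    - [0,0,0]
  turn: [0,0,0,0,0]

```text
time_s: 58.93
eef_pos: [436.3, -336.5, -10.8]
ee_rot: [-0.514, 0.514, -0.486, 0.486]
force: [-5.6, 3.5, 17.4]
grip_width: 0.383
```

Floor contact. Release, lift, go to pin 1.

Emit:
drive_tool:
  gripper: [0.47,0.47,0.47,0.47,0.47,0.47,0.47,0.3,0.3,0.3,0.3]
  offset:
    - [0,-0.001,0]
    - [0,0,0]
    - [0,0,0]
    - [0,0,0]
    - [0,-0.01,0]
    - [0,-0.03,0]
    - [0,-0.03,0]
    - [0,-0.03,0]
    - [0,-0.025,0]
    - [0,0,0]
    - [0,0,0]
  turn: [0,0,0,0,0,0,0,0,0,0,0]

```text
time_s: 59.85
eef_pos: [436.7, -336.5, 115.0]
ee_rot: [-0.514, 0.514, -0.485, 0.487]
force: [-0.1, 0.1, -1.3]
grip_width: 0.702
```

```bash
python3 - <<'E'
from h import *
r=snap("30",("scene",))
for o in ferr("scene",*r["scene"],lo=60,hi=69,ctr=(528,-172),r=150): print(o)
for o in ferr("scene",*r["scene"],lo=36,hi=48,ctr=(463,-333),r=80): print(o)
print(plan([442,-176.4,114],-86.85))
cv2.imwrite("pics/s30.png",cv2.resize(r["scene"][0][100:300,80:380,::-1],None,fx=2.5,fy=2.5))
E
```

```text
('scene', np.int32(104), array([ 441.4, -176.7]), array([31.8, 32.8]), np.float64(64.8))
('scene', np.int32(129), array([ 558.5, -171.2]), array([33.3, 31.5]), np.float64(64.5))
('scene', np.int32(102), array([ 434.4, -337.8]), array([33.6, 32.7]), np.float64(42.9))
('scene', np.int32(116), array([ 489.2, -333. ]), array([34.9, 33. ]), np.float64(42.5))
{'off': array([-158.9,   -0.4,   14.7]), 'pos': array([ 436.2, -335.9,  113.6]), 'jaw': np.float64(-86.8), 'turn': np.float64(0.0)}
```

View pics/s30.png

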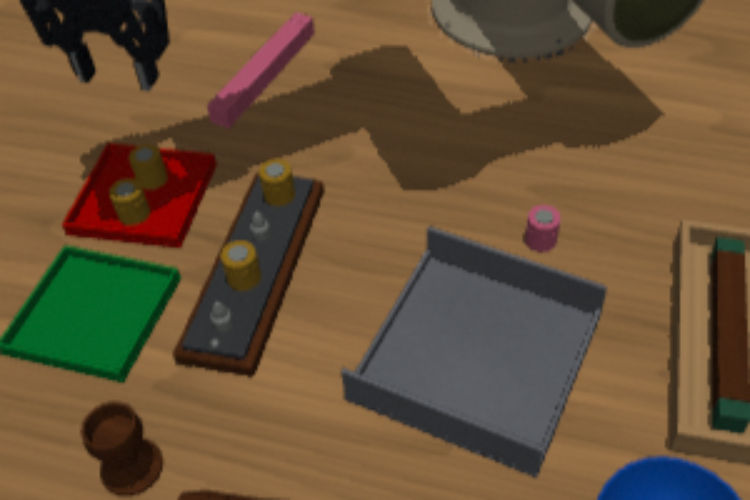

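Emit:
drive_tool:
  gripper: [0.3,0.3,0.3,0.3,0.3,0.3,0.3,0.3]
  offset:
    - [-0.0318,0,0.0029]
    - [-0.0318,0,0.0029]
    - [-0.0318,0,0.0029]
    - [-0.0318,0,0.0029]
    - [-0.0318,0,0.0029]
    - [0,0,0]
    - [0,0,0]
    - [0,0,0]
  turn: [0,0,0,0,0,0,0,0]

```text
time_s: 60.57
eef_pos: [441.7, -176.8, 112.9]
ee_rot: [-0.514, 0.514, -0.486, 0.486]
force: [0.1, -0.4, -0.3]
grip_width: 0.699
```

```bash
python3 - <<'E'
from h import *
print(plan([442,-176.4,9],-86.85))
E
```

```text
{'off': array([ -0.3, 103.9,   0.4]), 'pos': array([ 441.7, -176.8,  112.9]), 'jaw': np.float64(-86.8), 'turn': np.float64(0.0)}
```

Emit:
drive_tool:
  gripper: [0.3,0.3,0.3,0.3,0.3,0.3,0.3,0.9,0.9,0.9,0.9,0.9,0.9,0.9,0.9,0.9,0.9,0.9]
  offset:
    - [0,0.03,0]
    - [0,0.03,0]
    - [0,0.025,0]
    - [0,0.013,0]
    - [0,0.005,0]
    - [0,0,0]
    - [0,0,0]
    - [0,0,0]
    - [0,0,0]
    - [0,0,0]
    - [0,0,0]
    - [0,0,0]
    - [0,-0.01,0]
    - [0,-0.02,0]
    - [0,-0.03,0]
    - [0,-0.035,0]
    - [0,0,0]
    - [0,0,0]
  turn: [0,0,0,0,0,0,0,0,0,0,0,0,0,0,0,0,0,0]

```text
time_s: 62.07
eef_pos: [442.7, -177.0, 107.6]
ee_rot: [0.514, -0.514, 0.484, -0.487]
force: [1.1, -0.9, -1.8]
grip_width: 0.383
```

```bash
python3 - <<'E'
from h import *
held("31",[596,-308,104])
E
```

```text
held 183 [ 426.7 -194.5  121.4] [ 460.3 -160.5  162.1]
{'off': array([139.4,   4.5, 145.8]), 'pos': array([ 442.7, -177. ,  107.6]), 'jaw': np.float64(-86.8), 'turn': np.float64(0.0)} 0.38323677723075317
```

Emit:
drive_tool:
  gripper: [0.9,0.9,0.9,0.9,0.9,0.9,0.9,0.9,0.9]
  offset:
    - [0.0232,0,0.0243]
    - [0.0232,0,0.0243]
    - [0.0232,0,0.0243]
    - [0.0232,0,0.0243]
    - [0.0232,0,0.0243]
    - [0.0232,0,0.0243]
    - [0,0,0]
    - [0,0,0]
    - [0,0,0]
  turn: [0,0,0,0,0,0,0,0,0]

```text
time_s: 62.87
eef_pos: [594.3, -306.6, 103.9]
ee_rot: [-0.514, 0.514, -0.487, 0.485]
force: [-0.3, 0.3, -1.4]
grip_width: 0.383
```

```bash
python3 - <<'E'
from h import *
held("32",[596,-308,-11])
E
```

```text
held 189 [ 582.  -336.4  119.3] [ 611.6 -290.4  172.2]
{'off': array([  1.7, 114.9,   1.9]), 'pos': array([ 594.3, -306.6,  103.9]), 'jaw': np.float64(-86.8), 'turn': np.float64(0.0)} 0.38253354023892344
```

View pics/h_32.png

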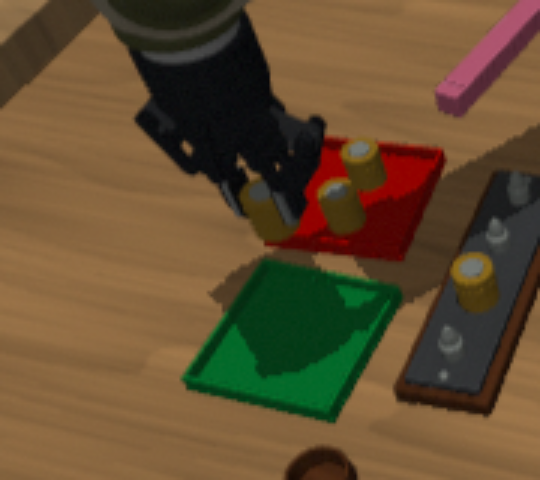

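Emit:
drive_tool:
  gripper: [0.9,0.9,0.9,0.9,0.9,0.9,0.9,0.9,0.9,0.9]
  offset:
    - [0.001,0.03,0.001]
    - [0,0.03,0]
    - [0,0.025,0]
    - [0,0.014,0]
    - [0,0.008,0]
    - [0,0.004,0]
    - [0,0.001,0]
    - [0,0,0]
    - [0,0,0]
    - [0,0,0]
  turn: [0,0,0,0,0,0,0,0,0,0]

```text
time_s: 63.75
eef_pos: [596.7, -308.7, -5.3]
ee_rot: [0.514, -0.514, 0.485, -0.487]
force: [-0.5, 0.4, -1.2]
grip_width: 0.383
```

Emit:
drive_tool:
  gripper: [0.9,0.9,0.9,0.9,0.9]
  offset:
    - [0,0.001,0]
    - [0,0.001,0]
    - [0,0.001,0]
    - [0,0,0]
    - [0,0,0]
  turn: [0,0,0,0,0]

```text
time_s: 64.17
eef_pos: [596.2, -308.3, -9.6]
ee_rot: [-0.514, 0.514, -0.486, 0.486]
force: [0.2, -0.1, -0.6]
grip_width: 0.387
```

Emit:
drive_tool:
  gripper: [0.9,0.9,0.9,0.9,0.9,0.9]
  offset:
    - [0,0.001,0]
    - [0,0.001,0]
    - [0,0.001,0]
    - [0,0.001,0]
    - [0,0,0]
    - [0,0,0]
  turn: [0,0,0,0,0,0]

```text
time_s: 64.67
eef_pos: [596.6, -308.5, -10.4]
ee_rot: [-0.514, 0.514, -0.485, 0.486]
force: [-9.6, 5.9, 21.8]
grip_width: 0.382
```

Emit:
drive_tool:
  gripper: [0.9,0.47,0.47,0.47,0.47,0.47,0.47,0.47,0.3,0.3,0.3,0.3]
  offset:
    - [0,-0.002,0]
    - [0,0,0]
    - [0,0,0]
    - [0,0,0]
    - [0,0,0]
    - [0,-0.01,0]
    - [0,-0.03,0]
    - [0,-0.03,0]
    - [0,-0.03,0]
    - [0,-0.025,0]
    - [0,0,0]
    - [0,0,0]
  turn: [0,0,0,0,0,0,0,0,0,0,0,0]

```text
time_s: 65.67
eef_pos: [596.8, -308.7, 115.6]
ee_rot: [0.514, -0.514, 0.485, -0.487]
force: [0.5, -0.2, -1.0]
grip_width: 0.703
```

```bash
python3 - <<'E'
from h import *
r=snap("33",("scene",))
for o in ferr("scene",*r["scene"],lo=60,hi=69,ctr=(528,-172),r=150): print(o)
for o in ferr("scene",*r["scene"],lo=36,hi=48,ctr=(463,-333),r=80): print(o)
for o in ferr("scene",*r["scene"],lo=36,hi=48,ctr=(622,-308),r=70): print(o)
print(plan([558.3,-170.3,114],-86.85))
E
```

```text
('scene', np.int32(133), array([ 557.9, -170.6]), array([32.1, 34. ]), np.float64(64.5))
('scene', np.int32(105), array([ 436.1, -337.8]), array([31.5, 34.1]), np.float64(42.6))
('scene', np.int32(115), array([ 489. , -332.6]), array([34.4, 32.4]), np.float64(42.8))
('scene', np.int32(138), array([ 595.2, -309. ]), array([33.6, 32.5]), np.float64(42.5))
{'off': array([-139.9,   -0.3,  -30.1]), 'pos': array([ 596.2, -308.3,  113.7]), 'jaw': np.float64(-86.8), 'turn': np.float64(0.0)}
```

Emit:
drive_tool:
  gripper: [0.3,0.3,0.3,0.3,0.3,0.3,0.3,0.3]
  offset:
    - [-0.028,0,-0.006]
    - [-0.028,0,-0.006]
    - [-0.028,0,-0.006]
    - [-0.028,0,-0.006]
    - [-0.028,0,-0.006]
    - [0,0,0]
    - [0,0,0]
    - [0,0,0]
  turn: [0,0,0,0,0,0,0,0]

```text
time_s: 66.38
eef_pos: [558.4, -170.5, 112.9]
ee_rot: [-0.514, 0.514, -0.486, 0.486]
force: [1.0, 1.6, -0.0]
grip_width: 0.699
```

```bash
python3 - <<'E'
from h import *
print(plan([558.2,-170.3,9],-86.85))
E
```

```text
{'off': array([-2.000e-01,  1.039e+02, -1.000e-01]), 'pos': array([ 558.4, -170.5,  112.9]), 'jaw': np.float64(-86.8), 'turn': np.float64(0.0)}
```

Emit:
drive_tool:
  gripper: [0.3,0.3,0.3,0.3,0.3,0.3,0.3,0.9,0.9,0.9,0.9,0.9,0.9,0.9,0.9,0.9,0.9,0.9]
  offset:
    - [0,0.03,0]
    - [0,0.03,0]
    - [0,0.025,0]
    - [0,0.013,0]
    - [0,0.005,0]
    - [0,0,0]
    - [0,0,0]
    - [0,0,0]
    - [0,0,0]
    - [0,0,0]
    - [0,0,0]
    - [0,0,0]
    - [0,-0.01,0]
    - [0,-0.02,0]
    - [0,-0.03,0]
    - [0,-0.035,0]
    - [0,0,0]
    - [0,0,0]
  turn: [0,0,0,0,0,0,0,0,0,0,0,0,0,0,0,0,0,0]

```text
time_s: 67.88
eef_pos: [559.4, -170.5, 107.8]
ee_rot: [0.514, -0.513, 0.484, -0.487]
force: [-0.4, 0.5, -1.6]
grip_width: 0.381
```

```bash
python3 - <<'E'
from h import *
held("34",[649,-310,104])
E
```

```text
held 202 [ 544.2 -188.7  122.7] [ 576.1 -154.3  163. ]
{'off': array([144.2,   4.4,  81.7]), 'pos': array([ 559.4, -170.5,  107.8]), 'jaw': np.float64(-86.8), 'turn': np.float64(0.0)} 0.38097483040154995
```

Emit:
drive_tool:
  gripper: [0.9,0.9,0.9,0.9,0.9,0.9,0.9,0.9]
  offset:
    - [0.0288,0,0.0163]
    - [0.0288,0,0.0163]
    - [0.0288,0,0.0163]
    - [0.0288,0,0.0163]
    - [0.0288,0,0.0163]
    - [0,0,0]
    - [0,0,0]
    - [0,0,0]
  turn: [0,0,0,0,0,0,0,0]

```text
time_s: 68.6
eef_pos: [647.2, -308.6, 103.8]
ee_rot: [-0.514, 0.514, -0.487, 0.485]
force: [0.0, 0.7, -0.6]
grip_width: 0.381
```

```bash
python3 - <<'E'
from h import *
held("35",[648,-310,-10])
E
```

```text
held 192 [ 635.8 -326.9  117. ] [ 663.6 -279.9  158.8]
{'off': array([  1.7, 113.8,   1. ]), 'pos': array([ 647.2, -308.6,  103.8]), 'jaw': np.float64(-86.8), 'turn': np.float64(0.0)} 0.3813576211863706
```

View pics/h_35.png

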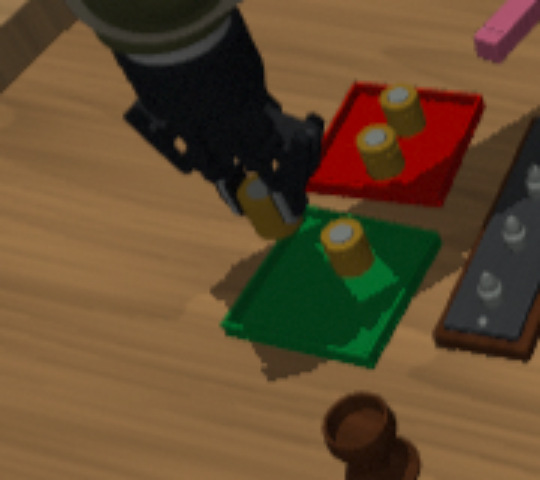

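Emit:
drive_tool:
  gripper: [0.9,0.9,0.9,0.9,0.9,0.9,0.9,0.9,0.9,0.9]
  offset:
    - [0.001,0.03,0.0005]
    - [0,0.03,0]
    - [0,0.025,0]
    - [0,0.014,0]
    - [0,0.008,0]
    - [0,0.004,0]
    - [0,0.001,0]
    - [0,0,0]
    - [0,0,0]
    - [0,0,0]
  turn: [0,0,0,0,0,0,0,0,0,0]

```text
time_s: 69.48
eef_pos: [649.0, -310.7, -5.3]
ee_rot: [0.514, -0.514, 0.485, -0.487]
force: [0.2, 0.0, -1.3]
grip_width: 0.384
```

Emit:
drive_tool:
  gripper: [0.9,0.9,0.9,0.9,0.9]
  offset:
    - [0,0.001,0]
    - [0,0.001,0]
    - [0,0.001,0]
    - [0,0,0]
    - [0,0,0]
  turn: [0,0,0,0,0]

```text
time_s: 69.9
eef_pos: [648.4, -310.4, -9.6]
ee_rot: [-0.514, 0.514, -0.486, 0.486]
force: [-0.6, 0.4, -1.0]
grip_width: 0.38
```

Emit:
drive_tool:
  gripper: [0.9,0.9,0.9,0.9,0.9]
  offset:
    - [0,0.001,0]
    - [0,0.001,0]
    - [0,0.001,0]
    - [0,0,0]
    - [0,0,0]
  turn: [0,0,0,0,0]

```text
time_s: 70.32
eef_pos: [648.7, -310.6, -10.2]
ee_rot: [-0.514, 0.514, -0.486, 0.486]
force: [-5.9, 3.7, 13.4]
grip_width: 0.38
```

Emit:
drive_tool:
  gripper: [0.9,0.47,0.47,0.47,0.47,0.47,0.47,0.47,0.3,0.3,0.3,0.3,0.3,0.3,0.3]
  offset:
    - [0,-0.001,0]
    - [0,0,0]
    - [0,0,0]
    - [0,0,0]
    - [0,0,0]
    - [0,-0.01,0]
    - [0,-0.03,0]
    - [0,-0.03,0]
    - [0,-0.03,0]
    - [0,-0.03,0]
    - [-0.005,-0.03,-0.03]
    - [-0.005,-0.03,-0.03]
    - [-0.005,0,-0.03]
    - [0,0,0]
    - [0,0,0]
  turn: [0,0,0,0,0,0,0,0,0,0,0,0,0,0,0]

```text
time_s: 71.57
eef_pos: [558.5, -300.6, 178.4]
ee_rot: [0.514, -0.513, 0.486, -0.487]
force: [0.3, -1.4, -0.0]
grip_width: 0.7
```

```bash
python3 - <<'E'
from h import *
np.set_printoptions(precision=1,suppress=True)
r=snap("36")
for n in r:
  for c,R in(((463,-333),80),((622,-308),70)):
    for o in ferr(n,*r[n],lo=36,hi=48,ctr=c,r=R): print(o)
  print('tray/bar',ferr(n,*r[n],lo=36,hi=48)[:6], len(ferr(n,*r[n],lo=45,hi=90,ctr=(528,-172),r=120)))
  P=cloud(n,r[n][1]); m=(abs(P[...,0]-500)<118)&(abs(P[...,1]-356)<90)&(P[...,2]>30)&(P[...,2]<60)
  nn,l,st,_=cv2.connectedComponentsWithStats(m.astype(np.uint8))
  for k in range(1,nn):
    if st[k,4]>100: Q=P[l==k]; print(n,'blank',cv2.minAreaRect(Q[:,:2].astype(np.float32)),np.percentile(Q[:,2],[5,50,95]))
cv2.imwrite("pics/s36.png",cv2.resize(r["scene"][0][...,::-1],None,fx=1.5,fy=1.5))
E
```

```text
('scene', np.int32(101), array([ 436.1, -337.6]), array([32.7, 33. ]), np.float64(43.1))
('scene', np.int32(115), array([ 489.3, -332.3]), array([34.2, 32.8]), np.float64(42.7))
('scene', np.int32(137), array([ 595.8, -308.7]), array([34.2, 31.4]), np.float64(42.3))
('scene', np.int32(155), array([ 648.3, -310.2]), array([34.7, 33.1]), np.float64(42.6))
tray/bar [('scene', np.int32(217), array([485.6,  89.8]), array([187.4,   5.6]), np.float64(42.1)), ('scene', np.int32(230), array([666.2,  57.3]), array([190. ,   6.3]), np.float64(42.3))] 1
scene blank ((499.1073913574219, 304.0101623535156), (209.44776916503906, 28.36012077331543), 2.68550443649292) [32.9 36.1 38.1]
scene blank ((498.02508544921875, 354.4978942871094), (210.77244567871094, 28.73853302001953), 2.6529717445373535) [33.  35.9 38.1]
scene blank ((495.9121398925781, 403.2024841308594), (210.88552856445312, 28.850658416748047), 2.702605962753296) [32.8 35.9 37.9]
('top', np.int32(35), array([ 648.4, -300.1]), array([14.6, 32.6]), np.float64(40.9))
tray/bar [('top', np.int32(118), array([664.7,  59.8]), array([187.8,   7. ]), np.float64(43.3))] 0
top blank ((494.97967529296875, 404.6918640136719), (209.74951171875, 29.354389190673828), 2.441350221633911) [31.6 34.9 37.9]
top blank ((496.44085693359375, 356.1770324707031), (209.74734497070312, 29.597707748413086), 2.8200809955596924) [31.8 34.8 38. ]
top blank ((498.44158935546875, 305.8713684082031), (210.25640869140625, 29.588062286376953), 2.822888135910034) [32.  35.1 37.8]
```

View pics/s36.png

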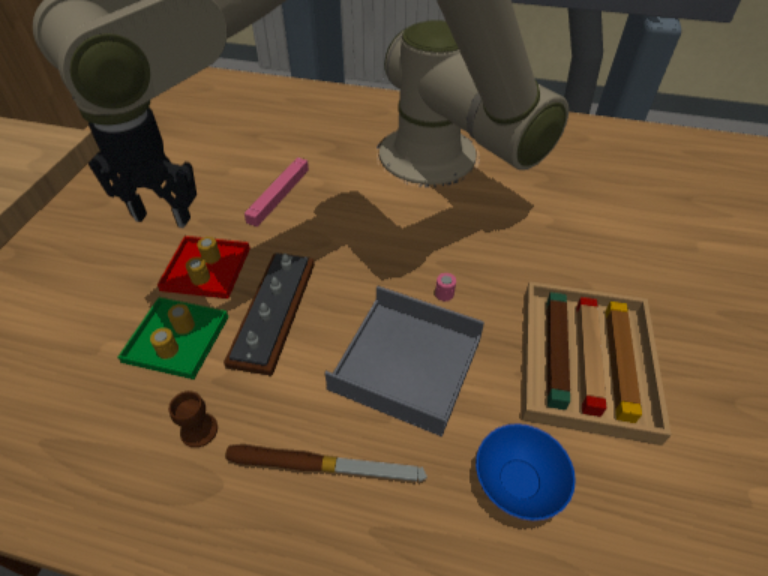

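View pics/top_36.png

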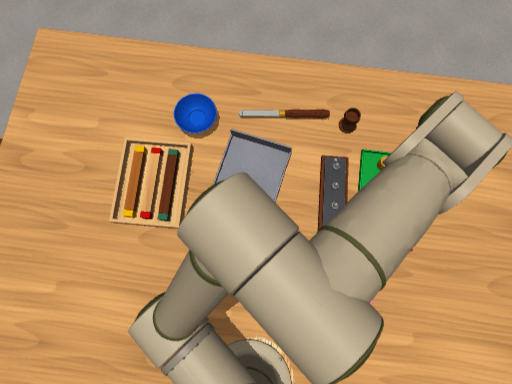

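```bash
python3 - <<'E'
from h import *
print(ctrl.sense()['time_s'],ctrl.finish_job())
E
```

```text
the job is handed in; nothing more can be done
71.6667 None
```

The job is done and handed in at 71.7 s of the 210 s allowed; no verdict was reported.

- **Blanks:** All three were cleared first and lie flat, side by side, in the plywood box. Their tops measured about 36 mm, which is what a blank flat on the box floor should give.
- **Gauging:** Four ferrules were in the tray and all four went onto the pins before any were unloaded. Two went right down (pins 1 and 3, tops about 64 mm). Two stopped on the shoulder (pins 2 and 4, tops about 79 mm), and both stopped at the same height when I released them and pressed again.
- **Sorting:** The two that fit are in the green tray and the two tight ones are in the red tray. In the last scene-camera picture their tops are at 42–43 mm, so they rest on the tray floors.
- **Left alone:** The tray and pins are empty. The chisel, bowl, goblet and pink look-alikes were never touched.

**Checks that failed or disagreed:**
- **Missed first grasp:** The reported TCP height read about 28–30 mm lower than the fingertips in the pictures. The first grasp of blank 3 closed on air above it, without contact; I corrected for the offset from then on.
- **Top camera blocked at the end:** In the last picture the arm hid most of the two trays from the top camera, so the ferrules' final positions rest on the scene camera alone.
- **No knocked ferrule:** I saw none in the pictures taken during the run.

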